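# Assemble the three-tier serving stand

### The job

Put the three-tier serving stand together on its large bottom tray where that stands, one piece after another from the bottom up: the tall post, the middle tray, the short post, the small tray, and the ring handle on top. Each piece drops over the stud of the one below; set it down fully home, level and upright, and let go of it before you take the next. Tip nothing over, do not shove the bottom tray about, and leave the mug, the jam jar and the tea carton alone.

Things in the scene. Friction and masses are not known exactly. Their poses are not given: they have to be found in the camera images.
- bottom_tray: the largest of three round cream enamelled trays with a rolled dark rim, 180 mm in diameter, and the only tray with a steel stud instead of a hole in its middle; loose, 0.9 kg, and it stays where it stands. Floor 5 mm thick, upright lip 5 mm thick whose top is 22 mm above the underside. The stud is 11 mm thick, tapered to 3 mm over its top 8 mm, and stands 14 mm above the floor. Origin: centre of the underside; z up, along the stud.
- tall_post: the taller and stouter of two turned light-wood posts, about 0.18 kg. Foot flange 52 mm in diameter, with a round socket in its underside 15 mm wide and 20 mm deep; narrow waist; cylindrical head 42 mm in diameter from 70 to 95 mm above the underside (a good place to grip from above); on the head a steel stud of the same thickness and taper, 17 mm tall, so 112 mm in all. Origin: centre of the underside; z up along the post. Round: its yaw does not matter.
- middle_tray: round cream enamelled tray with a rolled dark rim, 140 mm in diameter, with a 16 mm hole through its middle, about 0.16 kg. Floor 4 mm thick; upright lip 5 mm thick (outer radius 70 mm, inner 65 mm) whose top is 22 mm above the underside: it can be lifted by pinching the lip from above, one finger inside the tray. Origin: centre of the underside, in the middle of the hole; z up. Yaw does not matter.
- short_post: the shorter and slimmer turned light-wood post, about 0.12 kg. Foot flange 42 mm in diameter with the same socket (15 mm wide, 20 mm deep); cylindrical head 36 mm in diameter from 48 to 70 mm above the underside; the same stud on top, 17 mm tall, 87 mm in all. Origin: centre of the underside; z up along the post. Yaw does not matter.
- small_tray: the smallest round cream enamelled tray with a rolled dark rim, 104 mm in diameter, with a 16 mm hole through its middle, about 0.10 kg. Floor 4 mm, upright lip 5 mm thick (outer radius 52 mm, inner 47 mm), lip top 22 mm above the underside. Origin: centre of the underside, in the middle of the hole; z up. Yaw does not matter.
- ring_handle: the carrying handle: a round light-wood collar (foot flange 40 mm in diameter, collar 28 mm, 26 mm high, the same socket in its underside) with an upright dark steel ring on it, 51 mm across, of 9 mm round bar; 73 mm high in all, about 0.09 kg. The ring lies in the body's x-z plane with its centre 48 mm above the underside, so it is pinched across its 9 mm along the body's y. Origin: centre of the underside; z up.
- dotted_mug: bystander: white mug with grey dots, 82 mm wide, 91 mm high. Origin: centre of the underside.
- jam_jar: bystander: glass jar of red jam with a white lid, 72 mm in diameter, 102 mm high. Origin: centre of the underside.
- tea_carton: bystander: black tea carton, 68 x 131 mm, 107 mm high. Origin: centre of the underside.

How it is judged:
By the outcome, as a careful person would: the job done as asked, in the order asked, and still so for the second after the job is handed in, with the robot touching nothing.
It also fails if it takes over 120 s, if anything falls off the work surface, if the arm or the gripper's body presses on something with over 40 N, if the wrist force passes 120 N, or if a joint passes its speed limit or range.

### The arm

A 6-joint arm with a two-finger parallel gripper is mounted at the origin on a cart in front of the work surface, level with it; the furniture and walls round the work are solid. World frame = base frame: x ahead of the robot, y to its left, z up, the work surface at z = 0. Lengths are in m, angles in rad, forces in N, time in s.
With the tool pointing down it reaches from about 0.35 to 0.925 m from the base axis. Payload 6.4 kg.
Tool frame: the origin (TCP) lies at the very end of the fingers, on their centre line; the grasp point (between the pads) lies 19 mm behind it; z points along the fingers, y is the direction in which the jaws open and shut (so a half turn about z gives the same grasp; the last joint's range is limited). The gripper opens to 94 mm and grips with 3 to 60 N. Pads are 16 mm wide; open, the fingers measure 119 mm over their backs; the gripper's body (75 mm by 177 mm) begins 78 mm behind the grasp point.
Start: joints at [-1.496, 0.245, 1.558, -0, 1.339, -0.174], TCP at [0.16, -0.63, 0.205] pointing down, gripper open.
Joint ranges: [-3.13, 3.13], [-1.02, 2.26], [0.13, 2.54], [-0.95, 4.09], [0.21, 2.88], [-2.74, 2.74]. Speed limits (rad/s): [2.57, 2.57, 3.14, 3.14, 3.14, 3.14].

### API

Orientations are given as [roll, pitch, yaw] about the fixed x, y, z axes, in that order (R = Rz(yaw) Ry(pitch) Rx(roll)).
In Python, from cell import r gives the robot as it stands.
- The arm moves only by the tool move_arm, never from a script. Its argument "series" is a list of rows, each an object with "translation": the shift along the tool's x, y, z in cm, a list of three; "twist": the turn about the tool's z in degrees; "hand": the finger opening in cm, from 0 to 9.4. In form: [{"translation": [dx, dy, dz], "twist": twist, "hand": hand}, ...]. A call has exactly 10 rows; each row shifts and turns the pose as measured when the row begins, along the tool's axes as they then stand; what a row does not reach is not made up. A row lasts 1/10 s, in which the tool goes at most 50 mm and 8.59 degrees, less where a joint would pass 70% of its speed; a pose out of reach is approached as far as the arm can. A call with a gripper value outside its range is refused whole. The fingers move at their own pace and stop on an object; "force" is the grip in N (left out, the last holds). Time passes only in rows, so rows that do not move let the fingers close, or fill a call up. It gives the time, the measured TCP pose, the force and the opening at its end, in the units of the state.
- r.observe(): the state, without advancing time (a new reading comes with each control period).
- r.grab_frame(name): name is "scene" or "side" or "wrist"; returns (picture, depth): 420x560x3 uint8, red, green, blue; 420x560 float32, m along the optical axis (not along the pixel's ray), 0 where there is no reading.
- r.camera_info(name): a dict with "vertical_fov" (degrees; the focal length in pixels is half the picture's height over the tangent of half this angle, whatever the lens; pixels are square), "cx", "cy" (the principal point, pixels), "R" (3x3) and "t" (3): a world point X has camera coordinates R X + t. Camera axes: x right, y down, z forward; pixel columns grow to the right and rows downward; lengths in m; the calibration is good to about 2 mm. A picture is of the moment at which its call begins: read the wrist's pose just before it. camera_info takes no time and is no camera call; for the wrist camera it gives the pose at the moment of the call.
- r.job_done(): hands the job in, once; it reports no verdict.
The state is a dict: "time_s": time; "joints": joint angles; "qvel": joint speeds; "tau": joint torques, N m; "position": TCP position; "tcp_rot": TCP orientation; "ft_force": force on the tool from outside, world axes, zero at the start; "ft_torque": the same for the moment, N m; "gripper_width": finger opening in m.
Only numpy, scipy, OpenCV 4.12 (cv2) and the standard library are available. Lean on these libraries where they do the work, as an engineer would, in place of code of your own. Each camera call takes 0.05 s, during which the arm holds its last target. There are 200 camera calls.

## Working session

There is one attempt and no reset: what is moved stays moved. The work goes in short steps, Python scripts to look and compute and a tool call to move; the robot and the scene stay as the last step left them, time stands still between calls to the robot, and variables do not carry over. Pictures are saved under pics/ and viewed, about 12 in all and at most 16, crops included, and the job is handed in when it is done.

Besides the shell and the picture viewer there is one more tool, called after "Request:" by a JSON object that holds its "method" and its "body", one argument or row to a line. move_arm: Moves the arm, as the interface text tells. Its arguments: {"type":"object","properties":{"series":{"type":"array"},"force":{"type":"number"}},"required":["series"]}

```bash
ls; mkdir -p pics; cat > h.py <<'E'
from cell import r
import numpy as np, cv2
def grab(n,save=None):
    c=r.camera_info(n); p,d=r.grab_frame(n)
    if save: cv2.imwrite('pics/'+save,cv2.cvtColor(p,cv2.COLOR_RGB2BGR))
    return p,d,c
def cloud(d,c):
    h,w=d.shape; f=h/2/np.tan(np.radians(c['vertical_fov'])/2)
    v,u=np.mgrid[:h,:w]
    P=np.stack([(u-c['cx'])/f*d,(v-c['cy'])/f*d,d],-1)
    X=(P-np.array(c['t']))@np.array(c['R'])
    X[d<=0]=np.nan
    return X
E
python3 - <<'E'
from h import *
for n in('scene','side','wrist'):
    p,d,c=grab(n,n+'0.png'); np.savez('/tmp/'+n,p=p,d=d,X=cloud(d,c))
    print(n,{k:np.round(v,3).tolist() for k,v in c.items()},(d>0).mean())
print(r.observe())
a=[cv2.imread('pics/%s0.png'%n) for n in('scene','side')]
E
```

```text
pics
scene {'vertical_fov': 52.996, 'cx': 282.722, 'cy': 209.193, 'R': [[0.957, -0.291, 0.007], [-0.192, -0.651, -0.734], [0.218, 0.701, -0.679]], 't': [-0.591, 0.145, 1.187]} 0.9961054421768708
side {'vertical_fov': 46.129, 'cx': 280.135, 'cy': 207.255, 'R': [[0.301, -0.954, -0.0], [-0.758, -0.239, -0.607], [0.578, 0.183, -0.795]], 't': [-0.208, 0.506, 1.251]} 0.9960374149659864
wrist {'vertical_fov': 66.206, 'cx': 284.205, 'cy': 209.221, 'R': [[0.248, -0.969, -0.001], [-0.932, -0.239, 0.274], [-0.266, -0.067, -0.962]], 't': [-0.65, -0.03, 0.392]} 0.9957950680272109
{'time_s': 0.15, 'joints': array([-1.49606112e+00,  2.45631647e-01,  1.55868424e+00,  4.66570606e-06,
        1.33869087e+00, -1.74090998e-01]), 'qvel': array([ 0.0007586 , -0.00195562, -0.00211547,  0.00027852, -0.00052651,
        0.00123258]), 'tau': array([ 3.60393706e-04, -4.16263390e+01, -3.14984035e+01,  6.85093948e-02,
        3.15688283e-02, -7.95971459e-05]), 'position': array([ 0.16005275, -0.62953595,  0.20463931]), 'tcp_rot': array([-3.14020071e+00, -2.49411824e-04,  2.48824951e-01]), 'ft_force': array([-0.28733309, -0.4230398 ,  0.05951577]), 'ft_torque': array([ 0.03372676, -0.04899647, -0.0446837 ]), 'gripper_width': 0.09380223622893902}
```

View pics/scene0.png

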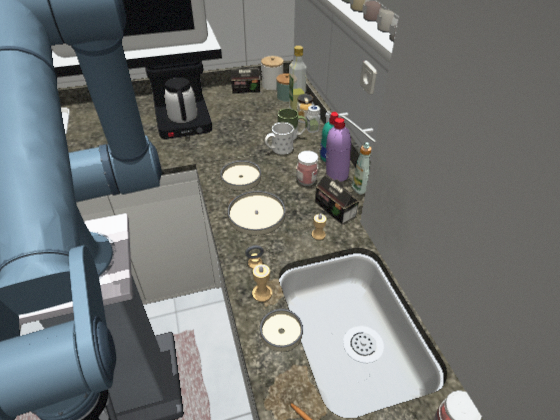

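View pics/side0.png

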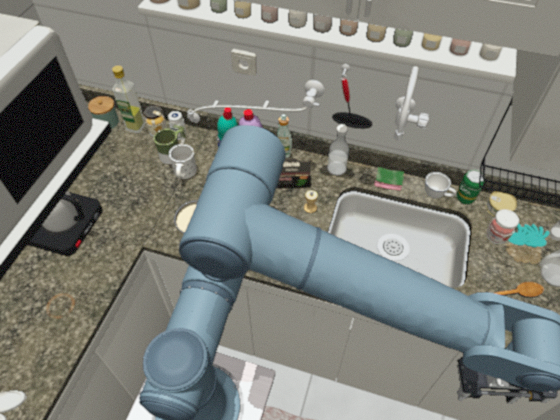

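Scene view: bottom tray at about (256,212), trays with holes at (241,175) and (281,330), tall post at (262,283), short post at (319,227), ring handle at (255,257). Next I measure them from the depth cloud.

```bash
python3 - <<'E'
from h import *
z=np.load('/tmp/scene.npz'); X,p=z['X'],z['p'].astype(int)
hsv=cv2.cvtColor(z['p'],cv2.COLOR_RGB2HSV)
cream=((hsv[...,2]>190)&(hsv[...,1]<70)&(abs(X[...,2])<.03)).astype(np.uint8)
n,l,s,c=cv2.connectedComponentsWithStats(cream)
for i in range(1,n):
    if s[i,4]>300:
        Q=X[l==i]; print('cream',c[i].round(),s[i,4],np.nanmedian(Q,0).round(3),((np.nanmin(Q,0)+np.nanmax(Q,0))/2).round(3),np.ptp(Q,axis=0).round(3))
for nm,(u,v),hh in(('tall',(262,283),25),('short',(319,227),17),('ring',(255,257),14)):
    S=X[v-hh:v+hh,u-hh:u+hh].reshape(-1,3)
    for a in np.arange(.0,.12,.01):
        Q=S[(S[:,2]>a+.003)&(S[:,2]<a+.013)]
        if len(Q)>3: print(nm,a.round(3),len(Q),np.median(Q,0).round(3),Q.min(0).round(3),Q.max(0).round(3))
E
```

```text
cream [240. 174.] 541 [0.539 0.246 0.005] [0.538 0.241 0.011] [0.123 0.125 0.025]
cream [256. 212.] 1376 [0.543 0.043 0.006] [0.543 0.041 0.012] [0.167 0.168 0.027]
cream [110. 227.] 803 [0.103 0.112 0.001] [0.088 0.103 0.004] [0.123 0.122 0.02 ]
cream [281. 329.] 887 [ 0.499 -0.378  0.004] [ 0.498 -0.382  0.01 ] [0.091 0.095 0.026]
tall 0.0 335 [ 0.477 -0.259  0.006] [ 0.414 -0.316  0.003] [ 0.575 -0.129  0.013]
tall 0.01 76 [ 0.482 -0.266  0.016] [ 0.464 -0.278  0.013] [ 0.501 -0.158  0.023]
tall 0.02 55 [ 0.483 -0.167  0.028] [ 0.469 -0.273  0.023] [ 0.5   -0.157  0.033]
tall 0.03 18 [ 0.477 -0.27   0.038] [ 0.469 -0.274  0.033] [ 0.489 -0.16   0.042]
tall 0.04 20 [ 0.478 -0.272  0.049] [ 0.468 -0.275  0.043] [ 0.491 -0.266  0.053]
tall 0.05 15 [ 0.477 -0.272  0.057] [ 0.468 -0.274  0.054] [ 0.492 -0.267  0.06 ]
tall 0.06 11 [ 0.474 -0.278  0.072] [ 0.46  -0.281  0.07 ] [ 0.492 -0.263  0.073]
tall 0.07 38 [ 0.477 -0.278  0.078] [ 0.46  -0.283  0.073] [ 0.499 -0.263  0.083]
tall 0.08 59 [ 0.477 -0.276  0.089] [ 0.46  -0.282  0.083] [ 0.5   -0.25   0.093]
tall 0.09 154 [ 0.479 -0.26
[... 1077 characters left out ...]
] [ 0.473 -0.17   0.023] [ 0.503 -0.142  0.033]
ring 0.03 32 [ 0.484 -0.158  0.037] [ 0.465 -0.162  0.033] [ 0.509 -0.153  0.043]
ring 0.04 17 [ 0.472 -0.159  0.048] [ 0.463 -0.164  0.044] [ 0.513 -0.151  0.052]
ring 0.05 19 [ 0.471 -0.158  0.058] [ 0.463 -0.164  0.053] [ 0.511 -0.152  0.063]
ring 0.06 39 [ 0.488 -0.158  0.069] [ 0.469 -0.164  0.063] [ 0.507 -0.152  0.073]
ring 0.07 5 [ 0.486 -0.158  0.074] [ 0.48  -0.163  0.073] [ 0.492 -0.156  0.078]
ring 0.08 5 [ 0.494 -0.26   0.093] [ 0.471 -0.261  0.092] [ 0.499 -0.25   0.093]
ring 0.09 61 [ 0.483 -0.251  0.095] [ 0.463 -0.265  0.093] [ 0.5   -0.24   0.103]
ring 0.1 15 [ 0.479 -0.263  0.108] [ 0.476 -0.266  0.104] [ 0.485 -0.259  0.112]
```

```bash
python3 - <<'E'
import cv2
a=cv2.imread('pics/scene0.png')[140:350,200:360]
cv2.imwrite('pics/crop1.png',cv2.resize(a,None,fx=2.8,fy=2.8,interpolation=cv2.INTER_CUBIC))
E
```

```text
(no output)
```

View pics/crop1.png

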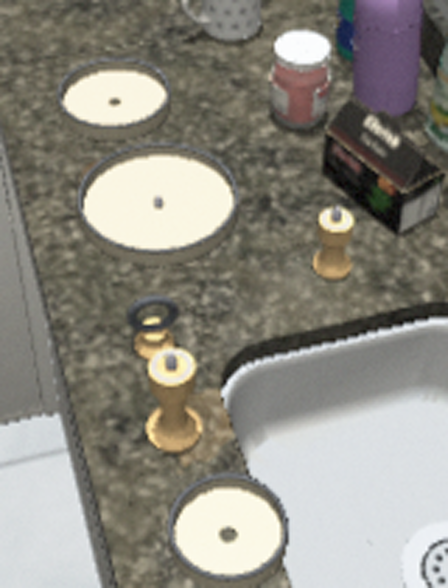

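Wide and zoomed views agree: the middle tray is the far one at (0.538, 0.243), and the small tray is the near one at (0.499, -0.38). I'll work at yaw 0, so tool axes are world x, -y, -z. I turn to that and go above the tall post.

Request:
{"method": "move_arm", "body": {
  "series": [
    {"translation":[3.0,-3.7,0],"twist":7.1,"hand":9.4},
    {"translation":[2.8,-3.9,0],"twist":7.1,"hand":9.4},
    {"translation":[3.2,-3.7,0],"twist":0,"hand":9.4},
    {"translation":[3.2,-3.7,0],"twist":0,"hand":9.4},
    {"translation":[3.2,-3.7,0],"twist":0,"hand":9.4},
    {"translation":[3.2,-3.7,0],"twist":0,"hand":9.4},
    {"translation":[3.2,-3.7,0],"twist":0,"hand":9.4},
    {"translation":[3.2,-3.7,0],"twist":0,"hand":9.4},
    {"translation":[3.2,-3.7,0],"twist":0,"hand":9.4},
    {"translation":[3.0,-3.0,0],"twist":0,"hand":9.4}
  ],
  "force": 30
}}

```text
time_s: 1.15
position: [0.4636, -0.2493, 0.2017]
tcp_rot: [-3.136, 0.001, -0.021]
ft_force: [0.4, -0.5, -0.7]
gripper_width: 0.0939
```

```bash
cat >> h.py <<'E'
def at(X,xy,rad,z0,z1):
    S=X.reshape(-1,3); S=S[np.isfinite(S).all(1)]
    return S[(np.hypot(*(S[:,:2]-xy).T)<rad)&(S[:,2]>z0)&(S[:,2]<z1)]
def circ(Q):
    c,rr=cv2.minEnclosingCircle(Q[:,:2].astype(np.float32)*1000); return np.round(c,1),round(rr,1)
def info(): 
    o=r.observe(); print('TCP',o['position'].round(4),'rot',o['tcp_rot'].round(4),'w',round(o['gripper_width'],4),'F',o['ft_force'].round(1),'t',o['time_s']); return o
E
python3 - <<'E'
from h import *
o=info(); p,d,c=grab('wrist','w1.png'); X=cloud(d,c)
print('head',circ(at(X,(.48,-.262),.035,.085,.1)),'stud',at(X,(.48,-.262),.015,.104,.12).mean(0).round(4))
Q=at(X,(.487,-.158),.04,.035,.08); print('ring',len(Q)); 
if len(Q)>5: print(cv2.fitLine(Q[:,:2].astype(np.float32),cv2.DIST_L2,0,.01,.01).ravel(), circ(Q), Q.max(0))
info()
E
```

```text
TCP [ 0.4636 -0.2493  0.2017] rot [-3.1363e+00  1.0000e-03 -2.0900e-02] w 0.0939 F [ 0.4 -0.5 -0.7] t 1.15
head (array([ 481.4, -261.9]), 21.0) stud [ 0.4821 -0.2618  0.1082]
ring 588
[ 0.99682343 -0.07964363  0.48990247 -0.1586048 ] (array([ 488.6, -157.9]), 24.7) [ 0.51319612 -0.15245901  0.07500752]
TCP [ 0.4668 -0.2454  0.2017] rot [-3.1337e+00 -1.3000e-03 -1.6300e-02] w 0.094 F [ 0.1  3.3 -0.1] t 1.2
```

View pics/w1.png

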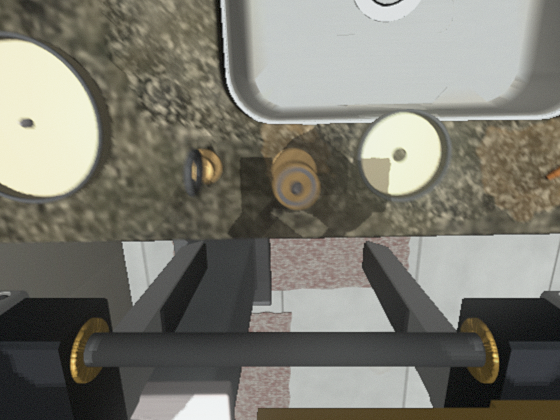

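Wrist view: tall post head at (297,187), ring at (203,170), small tray at (402,153), bottom tray on the left. The head fits a 21.0 mm circle at (481.4, -261.9).

Request:
{"method": "move_arm", "body": {
  "series": [
    {"translation":[0.8,0.8,0],"twist":-0.5,"hand":9.4},
    {"translation":[0.6,0.7,1],"twist":-0.4,"hand":9.4},
    {"translation":[0,0,2.4],"twist":0,"hand":9.4},
    {"translation":[0,0,2.4],"twist":0,"hand":9.4},
    {"translation":[0,0,2.4],"twist":0,"hand":9.4},
    {"translation":[0,0,2.4],"twist":0,"hand":9.4},
    {"translation":[0,0,1.5],"twist":0,"hand":9.4},
    {"translation":[0,0,0.5],"twist":0,"hand":9.4},
    {"translation":[0,0,0],"twist":0,"hand":9.4},
    {"translation":[0,0,0],"twist":0,"hand":9.4}
  ]
}}

```text
time_s: 2.2
position: [0.4821, -0.2694, 0.0711]
tcp_rot: [-3.137, -0.003, -0.003]
ft_force: [-0.5, 0.8, -0.4]
gripper_width: 0.0938
```

Request:
{"method": "move_arm", "body": {
  "series": [
    {"translation":[0,-0.5,0.5],"twist":0,"hand":9.4},
    {"translation":[0,-0.2,0.2],"twist":0,"hand":9.4},
    {"translation":[0,0,0],"twist":0,"hand":7.0},
    {"translation":[0,0,0],"twist":0,"hand":5.0},
    {"translation":[0,0,0],"twist":0,"hand":3.5},
    {"translation":[0,0,0],"twist":0,"hand":3.0},
    {"translation":[0,0,0],"twist":0,"hand":3.0},
    {"translation":[0,0,0],"twist":0,"hand":3.0},
    {"translation":[0,0,0],"twist":0,"hand":3.0},
    {"translation":[0,0,0],"twist":0,"hand":3.0}
  ]
}}

```text
time_s: 3.2
position: [0.4841, -0.2633, 0.0671]
tcp_rot: [-3.141, -0.008, -0.003]
ft_force: [-0.7, -1.0, -0.4]
gripper_width: 0.041
```

Request:
{"method": "move_arm", "body": {
  "series": [
    {"translation":[0,0,-1],"twist":0,"hand":3.0},
    {"translation":[0,0,-3],"twist":0,"hand":3.0},
    {"translation":[0,0,-4],"twist":0,"hand":3.0},
    {"translation":[0,0,-4],"twist":0,"hand":3.0},
    {"translation":[0.5,-3,-1],"twist":0,"hand":3.0},
    {"translation":[1,-4,0],"twist":0,"hand":3.0},
    {"translation":[1,-4,0],"twist":0,"hand":3.0},
    {"translation":[1,-4,0],"twist":0,"hand":3.0},
    {"translation":[0.5,-2,0],"twist":0,"hand":3.0},
    {"translation":[0,0,0],"twist":0,"hand":3.0}
  ]
}}

```text
time_s: 4.2
position: [0.5235, -0.0876, 0.207]
tcp_rot: [-3.139, -0.008, -0.007]
ft_force: [0.2, -1.0, -2.2]
gripper_width: 0.0415
```

```bash
python3 - <<'E'
from h import *
o=info(); p,d,c=grab('wrist','w2.png'); X=cloud(d,c)
Q=at(X,(.543,.042),.1,.012,.035); print('lip',len(Q),circ(Q),Q.min(0),Q.max(0))
Q=at(X,(.543,.042),.02,.010,.03); print('stud',len(Q),Q.mean(0),circ(Q))
Q=at(X,o['position'][:2],.03,o['position'][2]+.02,o['position'][2]+.06); print('held',len(Q)); print(circ(Q) if len(Q) else '')
E
```

```text
TCP [ 0.5235 -0.0876  0.207 ] rot [-3.1392 -0.0085 -0.0067] w 0.0415 F [ 0.2 -1.  -2.2] t 4.2
lip 3047 (array([541.6,  37. ]), 90.1) [ 0.45179629 -0.05290017  0.01200721] [0.63086601 0.1269711  0.02499387]
stud 71 [0.54224392 0.0356426  0.0149537 ] (array([541.8,  36.7]), 5.3)
held 7012
(array([528.1, -87.7]), 29.0)
```

View pics/w2.png

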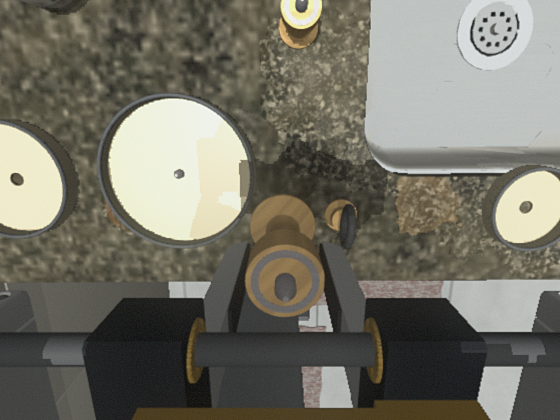

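Wrist view: bottom tray stud at (179,174), held post head at (285,283) with its foot at (283,218). Lip and stud both give about (541.7, 36.9) mm. Next I move almost above it and measure the held post and the stud in the same frame.

Request:
{"method": "move_arm", "body": {
  "series": [
    {"translation":[0.5,-3,0],"twist":0,"hand":3.0},
    {"translation":[0.5,-4,0],"twist":0,"hand":3.0},
    {"translation":[0.5,-3,2],"twist":0,"hand":3.0},
    {"translation":[0.5,-2,3],"twist":0,"hand":3.0},
    {"translation":[0,0,1.5],"twist":0,"hand":3.0},
    {"translation":[0,0,0],"twist":0,"hand":3.0},
    {"translation":[0,0,0],"twist":0,"hand":3.0},
    {"translation":[0,0,0],"twist":0,"hand":3.0},
    {"translation":[0,0,0],"twist":0,"hand":3.0},
    {"translation":[0,0,0],"twist":0,"hand":3.0}
  ]
}}

```text
time_s: 5.25
position: [0.5481, 0.0239, 0.1456]
tcp_rot: [3.139, -0.015, -0.021]
ft_force: [-0.5, 0.4, -1.5]
gripper_width: 0.0415
```

```bash
cat > m.py <<'E'
from h import *
o=info(); p,d,c=grab('wrist','w3.png'); X=cloud(d,c)
Q=at(X,(.542,.038),.1,.012,.03); print('lip',len(Q),circ(Q),Q.min(0).round(4),Q.max(0).round(4))
Q=at(X,(.542,.038),.015,.010,.025); print('stud',len(Q),Q.mean(0) if len(Q) else '')
P=o['position']
Q=at(X,P[:2],.03,P[2]+.024,P[2]+.031); print('head top',len(Q),circ(Q) if len(Q) else '',Q.mean(0))
Q=at(X,P[:2],.012,P[2]+.037,P[2]+.05); print('held stud',len(Q),Q.mean(0),Q.max(0))
p,d,c=grab('scene'); X=cloud(d,c)
Q=at(X,(.542,.038),.1,.012,.03); print('scene lip',len(Q),circ(Q))
for a,b,n in((-.062,-.055,'foot'),(.0,.02,'head'),(.037,.05,'stud')):
    Q=at(X,P[:2],.03,P[2]+a,P[2]+b); print('scene',n,len(Q),Q.mean(0).round(4) if len(Q) else '',circ(Q) if len(Q) else '')
E
python3 m.py
```

```text
TCP [0.5481 0.0239 0.1456] rot [ 3.1386 -0.015  -0.0212] w 0.0415 F [-0.5  0.4 -1.5] t 5.25
lip 2681 (array([541.8,  37.3]), 90.1) [ 0.4758 -0.0525  0.012 ] [0.6315 0.1265 0.0254]
stud 0 
head top 4532 (array([552.6,  23.8]), 28.9) [0.5477489 0.0235351 0.1742782]
held stud 372 [0.54715627 0.02319372 0.18692155] [0.55117124 0.02829371 0.19291963]
scene lip 389 (array([540.4,  37.4]), 92.3)
scene foot 79 [0.5417 0.0153 0.0872] (array([545.2,  23. ]), 26.9)
scene head 37 [0.5365 0.0083 0.1572] (array([542.3,  11.2]), 19.9)
scene stud 2 [ 0.55   -0.0049  0.1863] (array([550. ,  -4.9]), 4.4)
```

Request:
{"method": "move_arm", "body": {
  "series": [
    {"translation":[-0.2,-0.7,0.5],"twist":-0.6,"hand":3.0},
    {"translation":[-0.1,-0.6,1],"twist":-0.6,"hand":3.0},
    {"translation":[0,-0.1,1],"twist":0,"hand":3.0},
    {"translation":[0,0,1],"twist":0,"hand":3.0},
    {"translation":[0,0,0.7],"twist":0,"hand":3.0},
    {"translation":[0,0,0],"twist":0,"hand":3.0},
    {"translation":[0,0,0],"twist":0,"hand":3.0},
    {"translation":[0,0,0],"twist":0,"hand":3.0},
    {"translation":[0,0,0],"twist":0,"hand":3.0},
    {"translation":[0,0,0],"twist":0,"hand":3.0}
  ]
}}

```text
time_s: 6.35
position: [0.5453, 0.0395, 0.0992]
tcp_rot: [3.138, -0.014, 0.002]
ft_force: [0.1, 0.1, -1.8]
gripper_width: 0.0415
```

Request:
{"method": "move_arm", "body": {
  "series": [
    {"translation":[-0.05,0.15,0],"twist":0,"hand":3.0},
    {"translation":[0,0,0],"twist":0,"hand":3.0},
    {"translation":[0,0,0.5],"twist":0,"hand":3.0},
    {"translation":[0,0,0.5],"twist":0,"hand":3.0},
    {"translation":[0,0,0.4],"twist":0,"hand":3.0},
    {"translation":[0,0,0.3],"twist":0,"hand":3.0},
    {"translation":[0,0,0.3],"twist":0,"hand":3.0},
    {"translation":[0,0,0.3],"twist":0,"hand":3.0},
    {"translation":[0,0,0],"twist":0,"hand":3.0},
    {"translation":[0,0,0],"twist":0,"hand":3.0}
  ]
}}

```text
time_s: 7.35
position: [0.5453, 0.0377, 0.0743]
tcp_rot: [3.138, -0.014, 0.002]
ft_force: [0.3, 0.5, -2.0]
gripper_width: 0.0411
```

Request:
{"method": "move_arm", "body": {
  "series": [
    {"translation":[0,0,0.15],"twist":0,"hand":3.0},
    {"translation":[0,0,0.1],"twist":0,"hand":3.0},
    {"translation":[0,0,0],"twist":0,"hand":3.0},
    {"translation":[0,0,0],"twist":0,"hand":3.0},
    {"translation":[0,0,0],"twist":0,"hand":3.0},
    {"translation":[0,0,0],"twist":0,"hand":3.0},
    {"translation":[0,0,0],"twist":0,"hand":3.0},
    {"translation":[0,0,0],"twist":0,"hand":3.0},
    {"translation":[0,0,0],"twist":0,"hand":3.0},
    {"translation":[0,0,0],"twist":0,"hand":3.0}
  ]
}}

```text
time_s: 8.35
position: [0.5458, 0.0376, 0.0723]
tcp_rot: [3.138, -0.016, 0.002]
ft_force: [-0.8, -0.5, -2.1]
gripper_width: 0.0412
```

Request:
{"method": "move_arm", "body": {
  "series": [
    {"translation":[0,0,0.1],"twist":0,"hand":3.0},
    {"translation":[0,0,0],"twist":0,"hand":3.0},
    {"translation":[0,0,0],"twist":0,"hand":7.0},
    {"translation":[0,0,0],"twist":0,"hand":7.0},
    {"translation":[0,0,0],"twist":0,"hand":7.0},
    {"translation":[0,0,0],"twist":0,"hand":7.0},
    {"translation":[0,0,-2],"twist":0,"hand":7.0},
    {"translation":[0,0,-4],"twist":0,"hand":7.0},
    {"translation":[0,0,-4],"twist":0,"hand":7.0},
    {"translation":[0,-2,-2],"twist":0,"hand":5.0}
  ]
}}

```text
time_s: 9.35
position: [0.5421, 0.0571, 0.1921]
tcp_rot: [3.139, -0.009, -0.001]
ft_force: [0.0, 0.6, -0.2]
gripper_width: 0.0649
```

Request:
{"method": "move_arm", "body": {
  "series": [
    {"translation":[0,-4,0],"twist":0,"hand":4.0},
    {"translation":[0,-4,0],"twist":0,"hand":4.0},
    {"translation":[0,-3,0],"twist":0,"hand":4.0},
    {"translation":[0,0,0],"twist":0,"hand":4.0},
    {"translation":[0,0,0],"twist":0,"hand":4.0},
    {"translation":[0,0,0],"twist":0,"hand":4.0},
    {"translation":[0,0,0],"twist":0,"hand":4.0},
    {"translation":[0,0,0],"twist":0,"hand":4.0},
    {"translation":[0,0,0],"twist":0,"hand":4.0},
    {"translation":[0,0,0],"twist":0,"hand":4.0}
  ]
}}

```text
time_s: 10.35
position: [0.5458, 0.1675, 0.198]
tcp_rot: [3.138, -0.02, -0.006]
ft_force: [0.1, 0.3, 0.1]
gripper_width: 0.0398
```

```bash
python3 - <<'E'
from h import *
o=info(); p,d,c=grab('wrist','w4.png'); X=cloud(d,c)
Q=at(X,(.54,.24),.08,.014,.03); print('mid lip',len(Q),circ(Q),Q.min(0).round(4),Q.max(0).round(4))
Q=at(X,(.542,.037),.04,.094,.105); print('post head',len(Q),circ(Q) if len(Q) else '',np.median(Q,0) if len(Q) else '')
Q=at(X,(.542,.037),.03,.106,.13); print('post stud',len(Q),Q.mean(0) if len(Q) else '',Q.max(0) if len(Q) else '')
Q=at(X,(.542,.037),.1,.016,.03); print('bot lip',len(Q),circ(Q))
info()
E
```

```text
TCP [0.5458 0.1675 0.198 ] rot [ 3.1381 -0.0202 -0.0059] w 0.0398 F [0.1 0.3 0.1] t 10.35
mid lip 1815 (array([535.6, 234.6]), 70.1) [0.4664 0.1655 0.014 ] [0.605  0.3044 0.0258]
post head 1590 (array([544.2,  38.7]), 21.4) [0.546233   0.04136977 0.10062116]
post stud 149 [0.54501875 0.0404556  0.11224113] [0.54915452 0.04417577 0.11933888]
bot lip 3010 (array([542. ,  37.2]), 90.0)
TCP [0.5458 0.1675 0.1979] rot [ 3.138  -0.0202 -0.0057] w 0.04 F [-0.4 -0.6  0.2] t 10.4
```

View pics/w4.png

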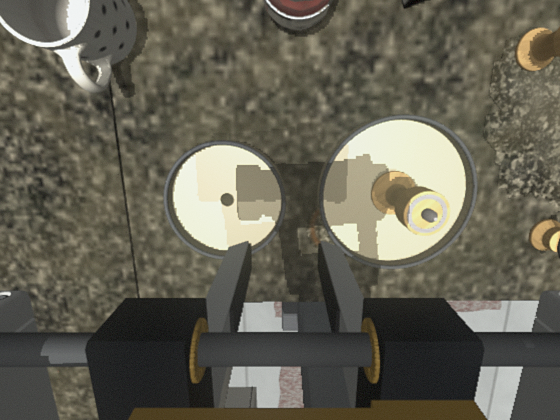

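Wrist view: tall post upright on the bottom tray (head at (427,212), top at the home height). Middle tray hole at (227,199), centre (535.6, 234.6), radius 70.1. I'll pinch its -y lip with a narrow opening, to stay clear of the bottom tray.

Request:
{"method": "move_arm", "body": {
  "series": [
    {"translation":[-0.6,0,0],"twist":0,"hand":2.4},
    {"translation":[-0.4,0,1.5],"twist":0,"hand":2.4},
    {"translation":[0,0,3.5],"twist":0,"hand":2.4},
    {"translation":[0,0,3.5],"twist":0,"hand":2.4},
    {"translation":[0,0,3.5],"twist":0,"hand":2.4},
    {"translation":[0,0,2],"twist":0,"hand":2.4},
    {"translation":[0,0,1],"twist":0,"hand":2.4},
    {"translation":[0,0,0],"twist":0,"hand":2.4},
    {"translation":[0,0,0],"twist":0,"hand":2.4},
    {"translation":[0,0,0],"twist":0,"hand":2.4}
  ]
}}

```text
time_s: 11.4
position: [0.5354, 0.1673, 0.0398]
tcp_rot: [3.138, -0.021, -0.005]
ft_force: [0.2, -0.2, 0.0]
gripper_width: 0.024
```

Request:
{"method": "move_arm", "body": {
  "series": [
    {"translation":[0,0,1.5],"twist":0,"hand":2.4},
    {"translation":[0,0,1.0],"twist":0,"hand":2.4},
    {"translation":[0,0,0.5],"twist":0,"hand":2.4},
    {"translation":[0,0,0.2],"twist":0,"hand":2.4},
    {"translation":[0,0,0],"twist":0,"hand":2.4},
    {"translation":[0,0,0],"twist":0,"hand":1.5},
    {"translation":[0,0,0],"twist":0,"hand":0.3},
    {"translation":[0,0,0],"twist":0,"hand":0.3},
    {"translation":[0,0,0],"twist":0,"hand":0.3},
    {"translation":[0,0,0],"twist":0,"hand":0.3}
  ],
  "force": 40
}}

```text
time_s: 12.4
position: [0.5388, 0.1675, 0.0082]
tcp_rot: [3.139, -0.027, -0.005]
ft_force: [-0.3, 0.1, -0.7]
gripper_width: 0.0044
```

Request:
{"method": "move_arm", "body": {
  "series": [
    {"translation":[0,0,-0.5],"twist":0,"hand":0.3},
    {"translation":[0,0,-1.5],"twist":0,"hand":0.3},
    {"translation":[0,0,-3],"twist":0,"hand":0.3},
    {"translation":[0,0,-4],"twist":0,"hand":0.3},
    {"translation":[0,0,-4],"twist":0,"hand":0.3},
    {"translation":[0,0,-3],"twist":0,"hand":0.3},
    {"translation":[0,0,-1],"twist":0,"hand":0.3},
    {"translation":[0,0,0],"twist":0,"hand":0.3},
    {"translation":[0,0,0],"twist":0,"hand":0.3},
    {"translation":[0,0,0],"twist":0,"hand":0.3}
  ]
}}

```text
time_s: 13.4
position: [0.5314, 0.1675, 0.187]
tcp_rot: [3.137, -0.024, -0.004]
ft_force: [0.3, -0.1, -1.3]
gripper_width: 0.0045
```

```bash
python3 - <<'E'
from h import *
o=info(); p,d,c=grab('wrist','w5.png'); X=cloud(d,c)
P=o['position']
Q=at(X,P[:2]+[-.003,.067],.078,P[2]-.02,P[2]+.035); print('held tray',len(Q),circ(Q),Q.min(0).round(4),Q.max(0).round(4))
n=np.linalg.svd(Q-Q.mean(0),full_matrices=False)
F=Q[np.hypot(*(Q[:,:2]-P[:2]-[-.003,.067]).T)<.055]; s=np.linalg.svd(F-F.mean(0),full_matrices=False)[2][2]; print('floor normal',s.round(4),F.mean(0).round(4))
Q=at(X,(.544,.039),.03,.094,.103); print('post head',len(Q),circ(Q) if len(Q) else '')
Q=at(X,(.544,.039),.015,.106,.13); print('post stud',len(Q),Q.mean(0) if len(Q) else '')
E
```

```text
TCP [0.5314 0.1675 0.187 ] rot [ 3.1374 -0.0242 -0.0042] w 0.0045 F [ 0.3 -0.1 -1.3] t 13.4
held tray 35963 (array([529.1, 230.5]), 74.0) [0.4598 0.1574 0.1787] [0.5992 0.3044 0.222 ]
floor normal [-0.0017 -0.0133 -0.9999] [0.5355 0.237  0.1828]
post head 1766 (array([543.7,  38.5]), 21.6)
post stud 164 [0.54482972 0.04057626 0.11221488]
```

View pics/w5.png

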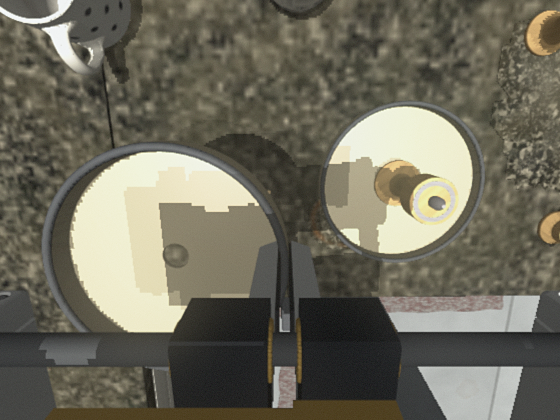

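Wrist view: held middle tray level, its hole at (175,255); post stud at (437,202). Next I get the hole's offset from the TCP.

```bash
cat >> h.py <<'E'
def hole(p,c,uv,z,rad=22):
    "tray hole centre: dark-vs-cream contour near uv, ray cast on plane z"
    u,v=uv; g=cv2.cvtColor(p,cv2.COLOR_RGB2GRAY)[v-rad:v+rad,u-rad:u+rad]
    t,b=cv2.threshold(g,0,255,cv2.THRESH_BINARY_INV+cv2.THRESH_OTSU)
    cs,_=cv2.findContours(b,cv2.RETR_EXTERNAL,cv2.CHAIN_APPROX_NONE)
    k=min(cs,key=lambda k:np.hypot(*(k.mean((0,1))-rad))); (x,y),ax,_=cv2.fitEllipse(k)
    f=210/np.tan(np.radians(c['vertical_fov'])/2); R=np.array(c['R']); C=-R.T@np.array(c['t'])
    ray=R.T@[(x+u-rad-c['cx'])/f,(y+v-rad-c['cy'])/f,1]; W=C+ray*(z-C[2])/ray[2]
    print('hole px',x+u-rad,y+v-rad,'axes',ax,'world',W.round(4)); return W
E
python3 - <<'E'
from h import *
c=r.camera_info('wrist'); p=cv2.cvtColor(cv2.imread('pics/w5.png'),cv2.COLOR_BGR2RGB)
hole(p,c,(175,255),.182)
E
```

```text
hole px 179.9169635772705 253.71057510375977 axes (37.44478225708008, 51.791141510009766) world [0.5303 0.2316 0.182 ]
```

Request:
{"method": "move_arm", "body": {
  "series": [
    {"translation":[0.2,1,0],"twist":0,"hand":0.3},
    {"translation":[0.2,2.5,0],"twist":0,"hand":0.3},
    {"translation":[0.3,4,0],"twist":0,"hand":0.3},
    {"translation":[0.3,4,0],"twist":0,"hand":0.3},
    {"translation":[0.2,4,0],"twist":0,"hand":0.3},
    {"translation":[0.2,2.5,0],"twist":0,"hand":0.3},
    {"translation":[0,1,0],"twist":0,"hand":0.3},
    {"translation":[0,0,0],"twist":0,"hand":0.3},
    {"translation":[0,0,0],"twist":0,"hand":0.3},
    {"translation":[0,0,0],"twist":0,"hand":0.3}
  ]
}}

```text
time_s: 14.45
position: [0.5394, -0.0311, 0.1765]
tcp_rot: [3.139, -0.005, -0.002]
ft_force: [0.0, 0.1, -1.1]
gripper_width: 0.0046
```

Request:
{"method": "move_arm", "body": {
  "series": [
    {"translation":[0.5,-0.2,0.3],"twist":0,"hand":0.3},
    {"translation":[0.3,-0.1,1],"twist":0,"hand":0.3},
    {"translation":[0,0,1.2],"twist":0,"hand":0.3},
    {"translation":[0,0,1],"twist":0,"hand":0.3},
    {"translation":[0,0,0.5],"twist":0,"hand":0.3},
    {"translation":[0,0,0],"twist":0,"hand":0.3},
    {"translation":[0,0,0],"twist":0,"hand":0.3},
    {"translation":[0,0,0],"twist":0,"hand":0.3},
    {"translation":[0,0,0],"twist":0,"hand":0.3},
    {"translation":[0,0,0],"twist":0,"hand":0.3}
  ]
}}

```text
time_s: 15.45
position: [0.5479, -0.0245, 0.1322]
tcp_rot: [3.14, -0.004, 0.003]
ft_force: [-0.3, -0.2, -2.1]
gripper_width: 0.0047
```

```bash
python3 - <<'E'
from h import *
o=info(); p,d,c=grab('wrist','w6.png'); X=cloud(d,c)
P=o['position']
F=at(X,P[:2]+[-.003,.067],.05,P[2]-.02,P[2]+.02); s=np.linalg.svd(F-F.mean(0),full_matrices=False)[2][2]; print('floor normal',s.round(4),F.mean(0).round(4))
cv2.imwrite('pics/w6c.png',cv2.cvtColor(cv2.resize(p[150:350,40:300],None,fx=2.5,fy=2.5),cv2.COLOR_RGB2BGR))
E
```

```text
TCP [ 0.5479 -0.0245  0.1322] rot [ 3.1397e+00 -3.5000e-03  2.9000e-03] w 0.0047 F [-0.3 -0.2 -2.1] t 15.45
floor normal [-0.0223 -0.0087 -0.9997] [0.5501 0.0438 0.1281]
```

View pics/w6c.png

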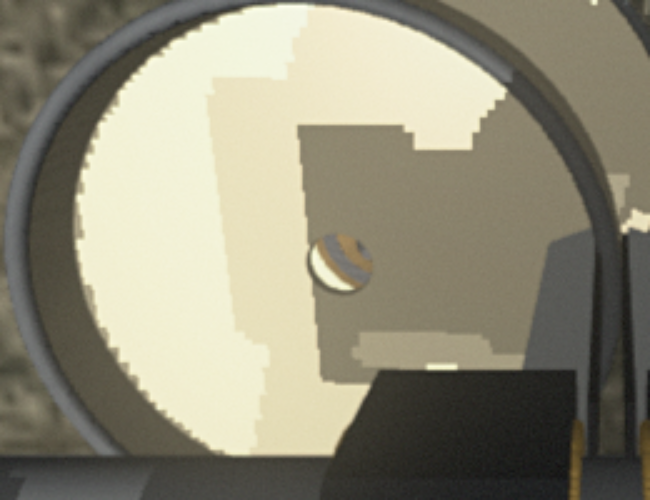

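Crop: hole at (340,262), the grey stud/head ring showing through at its upper right. That matches the TCP error of +3.8 mm in y. I correct it, then lower.

Request:
{"method": "move_arm", "body": {
  "series": [
    {"translation":[-0.1,0.3,0],"twist":0,"hand":0.3},
    {"translation":[0,0.1,0],"twist":0,"hand":0.3},
    {"translation":[0,0,0],"twist":0,"hand":0.3},
    {"translation":[0,0,0.3],"twist":0,"hand":0.3},
    {"translation":[0,0,0.3],"twist":0,"hand":0.3},
    {"translation":[0,0,0.3],"twist":0,"hand":0.3},
    {"translation":[0,0,0.2],"twist":0,"hand":0.3},
    {"translation":[0,0,0],"twist":0,"hand":0.3},
    {"translation":[0,0,0],"twist":0,"hand":0.3},
    {"translation":[0,0,0],"twist":0,"hand":0.3}
  ]
}}

```text
time_s: 16.5
position: [0.547, -0.029, 0.1204]
tcp_rot: [3.14, -0.004, 0.003]
ft_force: [-0.1, -0.1, -1.7]
gripper_width: 0.005
```

```bash
python3 - <<'E'
from h import *
o=info(); p,d,c=grab('wrist','w7.png'); X=cloud(d,c)
cv2.imwrite('pics/w7c.png',cv2.cvtColor(cv2.resize(p[215:295,125:235],None,fx=4,fy=4),cv2.COLOR_RGB2BGR))
E
```

```text
TCP [ 0.547  -0.029   0.1204] rot [ 3.1396e+00 -3.9000e-03  2.6000e-03] w 0.005 F [-0.1 -0.1 -1.7] t 16.5
```

View pics/w7c.png

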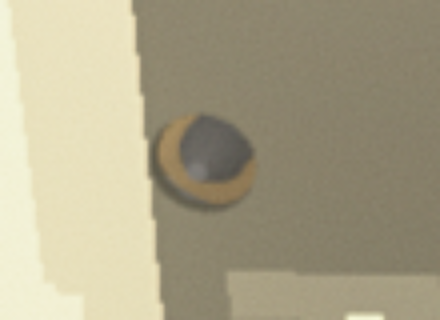

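Crop: the stud tip at (203,170) is almost centred in the hole (205,162). Lowering.

Request:
{"method": "move_arm", "body": {
  "series": [
    {"translation":[0,0,0.2],"twist":0,"hand":0.3},
    {"translation":[0,0,0.2],"twist":0,"hand":0.3},
    {"translation":[0,0,0.2],"twist":0,"hand":0.3},
    {"translation":[0,0,0.2],"twist":0,"hand":0.3},
    {"translation":[0,0,0.1],"twist":0,"hand":0.3},
    {"translation":[0,0,0.1],"twist":0,"hand":0.3},
    {"translation":[0,0,0],"twist":0,"hand":0.3},
    {"translation":[0,0,0],"twist":0,"hand":0.3},
    {"translation":[0,0,0],"twist":0,"hand":0.3},
    {"translation":[0,0,0],"twist":0,"hand":0.3}
  ]
}}

```text
time_s: 17.55
position: [0.5472, -0.0291, 0.1098]
tcp_rot: [3.139, -0.004, 0.003]
ft_force: [-0.1, 0.2, -0.8]
gripper_width: 0.0049
```

Request:
{"method": "move_arm", "body": {
  "series": [
    {"translation":[0,0,0.1],"twist":0,"hand":0.3},
    {"translation":[0,0,0.1],"twist":0,"hand":0.3},
    {"translation":[0,0,0],"twist":0,"hand":0.3},
    {"translation":[0,0,0],"twist":0,"hand":0.3},
    {"translation":[0,0,0],"twist":0,"hand":1.0},
    {"translation":[0,0,0],"twist":0,"hand":2.0},
    {"translation":[0,0,0],"twist":0,"hand":2.4},
    {"translation":[0,0,0],"twist":0,"hand":2.4},
    {"translation":[0,0,0],"twist":0,"hand":2.4},
    {"translation":[0,0,0],"twist":0,"hand":2.4}
  ]
}}

```text
time_s: 18.55
position: [0.5484, -0.0292, 0.1091]
tcp_rot: [3.139, -0.007, 0.002]
ft_force: [0.0, -0.1, 0.5]
gripper_width: 0.024
```

Request:
{"method": "move_arm", "body": {
  "series": [
    {"translation":[0,0,-1.5],"twist":0,"hand":2.4},
    {"translation":[0,0,-3.5],"twist":0,"hand":3},
    {"translation":[0,0,-4],"twist":0,"hand":6},
    {"translation":[2,1,-1],"twist":0,"hand":9},
    {"translation":[3.5,1.8,0],"twist":0,"hand":9},
    {"translation":[3.5,1.8,0],"twist":0,"hand":9},
    {"translation":[3,1.5,0],"twist":0,"hand":9},
    {"translation":[1.5,1,0],"twist":0,"hand":9},
    {"translation":[0,0,0],"twist":0,"hand":9},
    {"translation":[0,0,0],"twist":0,"hand":9}
  ]
}}

```text
time_s: 19.55
position: [0.6886, -0.1017, 0.2264]
tcp_rot: [3.137, -0.017, 0.004]
ft_force: [-0.7, -0.3, 0.5]
gripper_width: 0.0888
```

```bash
python3 - <<'E'
from h import *
o=info(); p,d,c=grab('wrist','w8.png'); X=cloud(d,c)
Q=at(X,(.697,-.106),.03,.068,.078); print('short head',len(Q),circ(Q) if len(Q) else '')
Q=at(X,(.697,-.106),.02,.08,.1); print('stud',len(Q),Q.mean(0) if len(Q) else '')
p,d,c=grab('scene','s8.png'); X=cloud(d,c)
Q=at(X,(.544,.039),.075,.118,.14); print('mid lip',len(Q),circ(Q))
F=at(X,(.544,.039),.055,.095,.113); s=np.linalg.svd(F-F.mean(0),full_matrices=False)[2][2]; print('floor normal',s.round(4),F.mean(0).round(4))
Q=at(X,(.544,.039),.02,.113,.13); print('stud',len(Q),Q.mean(0),Q.max(0))
a=cv2.imread('pics/s8.png')[140:350,200:360]
cv2.imwrite('pics/s8c.png',cv2.resize(a,None,fx=2.8,fy=2.8))
E
```

```text
TCP [ 0.6886 -0.1017  0.2264] rot [ 3.1365 -0.0167  0.0037] w 0.0888 F [-0.7 -0.3  0.5] t 19.55
short head 784 (array([ 697.9, -103.7]), 18.1)
stud 79 [ 0.69863644 -0.10374195  0.08372667]
mid lip 226 (array([543.7,  38.4]), 72.0)
floor normal [ 0.0012  0.0012 -1.    ] [0.5443 0.0416 0.1046]
stud 5 [0.54238062 0.03604641 0.11602063] [0.54472978 0.03861272 0.11933676]
```

View pics/s8c.png

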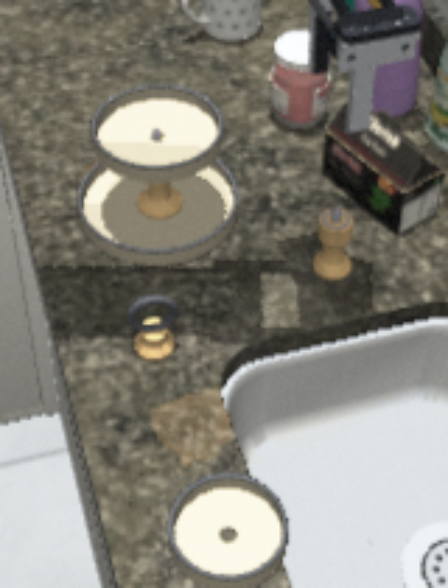

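Scene crop: tall post and middle tray seated and level (stud at (156,135)), with the short post untouched at (337,240). Now taking the short post.

Request:
{"method": "move_arm", "body": {
  "series": [
    {"translation":[0.6,0.2,1],"twist":0,"hand":6.8},
    {"translation":[0.3,0,3],"twist":0,"hand":6.8},
    {"translation":[0,0,3.5],"twist":0,"hand":6.8},
    {"translation":[0,0,3.5],"twist":0,"hand":6.8},
    {"translation":[0,0,3],"twist":0,"hand":6.8},
    {"translation":[0,0,2],"twist":0,"hand":6.8},
    {"translation":[0,0,1],"twist":0,"hand":6.8},
    {"translation":[0,0,0],"twist":0,"hand":6.8},
    {"translation":[0,0,0],"twist":0,"hand":6.8},
    {"translation":[0,0,0],"twist":0,"hand":6.8}
  ]
}}

```text
time_s: 20.65
position: [0.6987, -0.1004, 0.0513]
tcp_rot: [3.136, -0.019, 0.008]
ft_force: [-0.1, -1.0, 0.6]
gripper_width: 0.068
```

Request:
{"method": "move_arm", "body": {
  "series": [
    {"translation":[-0.1,0.3,0.5],"twist":0,"hand":6.8},
    {"translation":[0,0,0.5],"twist":0,"hand":6.8},
    {"translation":[0,0,0],"twist":0,"hand":5},
    {"translation":[0,0,0],"twist":0,"hand":3},
    {"translation":[0,0,0],"twist":0,"hand":2.5},
    {"translation":[0,0,0],"twist":0,"hand":2.5},
    {"translation":[0,0,0],"twist":0,"hand":2.5},
    {"translation":[0,0,0],"twist":0,"hand":2.5},
    {"translation":[0,0,0],"twist":0,"hand":2.5},
    {"translation":[0,0,0],"twist":0,"hand":2.5}
  ],
  "force": 30
}}

```text
time_s: 21.65
position: [0.7004, -0.1046, 0.0449]
tcp_rot: [3.134, -0.026, 0.008]
ft_force: [-0.4, -0.7, -0.3]
gripper_width: 0.0351
```

Request:
{"method": "move_arm", "body": {
  "series": [
    {"translation":[0,0,-1],"twist":0,"hand":2.5},
    {"translation":[0,0,-3],"twist":0,"hand":2.5},
    {"translation":[0,0,-4],"twist":0,"hand":2.5},
    {"translation":[0,0,-4],"twist":0,"hand":2.5},
    {"translation":[0,0,-3],"twist":0,"hand":2.5},
    {"translation":[-1.5,-1.4,0],"twist":0,"hand":2.5},
    {"translation":[-3,-2.8,0],"twist":0,"hand":2.5},
    {"translation":[-3.3,-3,0],"twist":0,"hand":2.5},
    {"translation":[-2.5,-2.3,0],"twist":0,"hand":2.5},
    {"translation":[-1.2,-1.2,0],"twist":0,"hand":2.5}
  ]
}}

```text
time_s: 22.65
position: [0.5777, 0.0041, 0.2025]
tcp_rot: [3.133, -0.03, 0.004]
ft_force: [0.6, 0.5, -0.8]
gripper_width: 0.0351
```

Request:
{"method": "move_arm", "body": {
  "series": [
    {"translation":[0,0,0],"twist":0,"hand":2.5},
    {"translation":[0,0,0],"twist":0,"hand":2.5},
    {"translation":[0,0,0],"twist":0,"hand":2.5},
    {"translation":[0,0,0],"twist":0,"hand":2.5},
    {"translation":[0,0,0],"twist":0,"hand":2.5},
    {"translation":[0,0,0],"twist":0,"hand":2.5},
    {"translation":[0,0,0],"twist":0,"hand":2.5},
    {"translation":[0,0,0],"twist":0,"hand":2.5},
    {"translation":[0,0,0],"twist":0,"hand":2.5},
    {"translation":[0,0,0],"twist":0,"hand":2.5}
  ]
}}

```text
time_s: 23.65
position: [0.5793, 0.0023, 0.2039]
tcp_rot: [3.132, -0.031, 0.003]
ft_force: [0.8, 0.3, -0.9]
gripper_width: 0.0352
```

```bash
python3 - <<'E'
from h import *
o=info(); p,d,c=grab('wrist','w9.png'); X=cloud(d,c); P=o['position']
Q=at(X,(.544,.039),.075,.119,.13); print('mid lip',len(Q),circ(Q))
Q=at(X,(.544,.0385),.02,.109,.125); print('stud',len(Q),Q.mean(0).round(4) if len(Q) else '',circ(Q) if len(Q) else '')
for a,b,n in((-.045,-.036,'foot'),(.037,.05,'held stud')):
    Q=at(X,P[:2],.03,P[2]+a,P[2]+b); print(n,len(Q),Q.mean(0).round(4) if len(Q) else '',circ(Q) if len(Q) else '')
E
```

```text
TCP [0.5793 0.0023 0.2039] rot [ 3.1324e+00 -3.1300e-02  3.1000e-03] w 0.0352 F [ 0.8  0.3 -0.9] t 23.65
mid lip 1973 (array([544.7,  37.6]), 70.1)
stud 0  
foot 461 [0.5891 0.0026 0.1658] (array([577.3,   2.9]), 21.1)
held stud 1112 [0.5834 0.0024 0.2469] (array([587.1,   2.3]), 29.0)
```

Request:
{"method": "move_arm", "body": {
  "series": [
    {"translation":[-0.8,-0.9,0],"twist":0,"hand":2.5},
    {"translation":[-1.2,-1.2,0],"twist":0,"hand":2.5},
    {"translation":[-0.8,-1,0],"twist":0,"hand":2.5},
    {"translation":[-0.5,-0.5,0],"twist":0,"hand":2.5},
    {"translation":[0,0,0.5],"twist":0,"hand":2.5},
    {"translation":[0,0,1],"twist":0,"hand":2.5},
    {"translation":[0,0,1],"twist":0,"hand":2.5},
    {"translation":[0,0,0.4],"twist":0,"hand":2.5},
    {"translation":[0,0,0],"twist":0,"hand":2.5},
    {"translation":[0,0,0],"twist":0,"hand":2.5}
  ]
}}

```text
time_s: 24.7
position: [0.5431, 0.0417, 0.1697]
tcp_rot: [3.133, -0.029, 0.004]
ft_force: [-0.2, -0.1, -1.4]
gripper_width: 0.0353
```

Request:
{"method": "move_arm", "body": {
  "series": [
    {"translation":[0.2,0.2,0],"twist":0,"hand":2.5},
    {"translation":[0.1,0.15,0],"twist":0,"hand":2.5},
    {"translation":[0,0,0],"twist":0,"hand":2.5},
    {"translation":[0,0,0],"twist":0,"hand":2.5},
    {"translation":[0,0,0],"twist":0,"hand":2.5},
    {"translation":[0,0,0],"twist":0,"hand":2.5},
    {"translation":[0,0,0],"twist":0,"hand":2.5},
    {"translation":[0,0,0],"twist":0,"hand":2.5},
    {"translation":[0,0,0],"twist":0,"hand":2.5},
    {"translation":[0,0,0],"twist":0,"hand":2.5}
  ]
}}

```text
time_s: 25.7
position: [0.5475, 0.0374, 0.1712]
tcp_rot: [3.132, -0.032, 0.003]
ft_force: [0.0, 0.8, -0.6]
gripper_width: 0.0355
```

```bash
python3 - <<'E'
from h import *
o=info(); p,d,c=grab('wrist','w10.png'); X=cloud(d,c); P=o['position']
Q=at(X,P[:2],.03,P[2]-.044,P[2]-.036); print('foot',len(Q),circ(Q))
Q=at(X,(.544,.039),.075,.12,.13); Q=Q[np.hypot(*(Q[:,:2]-[.544,.039]).T)>.06]; print('mid lip',len(Q),circ(Q))
p,d,c=grab('scene','s10.png'); X=cloud(d,c)
Q=at(X,P[:2],.03,P[2]-.044,P[2]-.036); print('scene foot',len(Q),circ(Q) if len(Q) else '')
cv2.imwrite('pics/s10c.png',cv2.resize(cv2.imread('pics/s10.png')[130:250,200:320],None,fx=4,fy=4))
E
```

```text
TCP [0.5475 0.0374 0.1712] rot [ 3.1324 -0.032   0.0034] w 0.0355 F [ 0.   0.8 -0.6] t 25.7
foot 460 (array([545.4,  37.9]), 21.0)
mid lip 3078 (array([544.5,  37.7]), 70.2)
scene foot 42 (array([543.3,  35.8]), 20.8)
```

View pics/s10c.png

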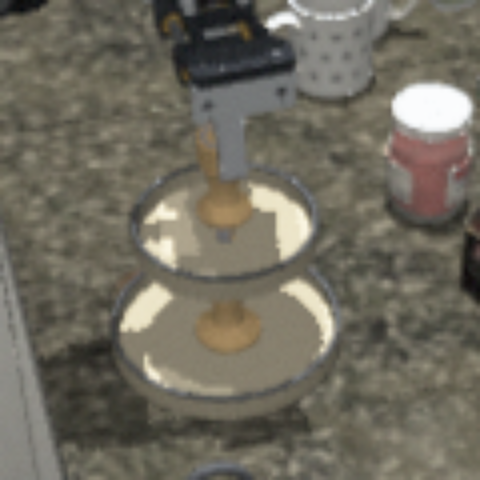

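Crop: post foot at (225,207) directly above the stud (224,236). Lowering.

Request:
{"method": "move_arm", "body": {
  "series": [
    {"translation":[-0.15,-0.05,0.2],"twist":0,"hand":2.5},
    {"translation":[0,0,0.4],"twist":0,"hand":2.5},
    {"translation":[0,0,0.4],"twist":0,"hand":2.5},
    {"translation":[0,0,0.3],"twist":0,"hand":2.5},
    {"translation":[0,0,0.3],"twist":0,"hand":2.5},
    {"translation":[0,0,0.2],"twist":0,"hand":2.5},
    {"translation":[0,0,0],"twist":0,"hand":2.5},
    {"translation":[0,0,0],"twist":0,"hand":2.5},
    {"translation":[0,0,0],"twist":0,"hand":2.5},
    {"translation":[0,0,0],"twist":0,"hand":2.5}
  ]
}}

```text
time_s: 26.8
position: [0.5462, 0.0378, 0.151]
tcp_rot: [3.132, -0.031, 0.003]
ft_force: [-0.5, -0.3, -0.2]
gripper_width: 0.0348
```

Request:
{"method": "move_arm", "body": {
  "series": [
    {"translation":[0,0,0.15],"twist":0,"hand":2.5},
    {"translation":[0,0,0.1],"twist":0,"hand":2.5},
    {"translation":[0,0,0],"twist":0,"hand":2.5},
    {"translation":[0,0,0],"twist":0,"hand":2.5},
    {"translation":[0,0,0],"twist":0,"hand":2.5},
    {"translation":[0,0,0],"twist":0,"hand":2.5},
    {"translation":[0,0,0],"twist":0,"hand":2.5},
    {"translation":[0,0,0],"twist":0,"hand":2.5},
    {"translation":[0,0,0],"twist":0,"hand":2.5},
    {"translation":[0,0,0],"twist":0,"hand":2.5}
  ]
}}

```text
time_s: 27.8
position: [0.5466, 0.0377, 0.1489]
tcp_rot: [3.132, -0.032, 0.003]
ft_force: [0.4, 0.8, -1.2]
gripper_width: 0.035
```

Request:
{"method": "move_arm", "body": {
  "series": [
    {"translation":[0,0,0.1],"twist":0,"hand":2.5},
    {"translation":[0,0,0],"twist":0,"hand":5},
    {"translation":[0,0,0],"twist":0,"hand":6},
    {"translation":[0,0,0],"twist":0,"hand":6},
    {"translation":[0,0,0],"twist":0,"hand":6},
    {"translation":[0,0,-2],"twist":0,"hand":6},
    {"translation":[0,0,-3],"twist":0,"hand":6},
    {"translation":[0,0,-3],"twist":0,"hand":6},
    {"translation":[0,2,-1],"twist":0,"hand":6},
    {"translation":[-0.3,4,0],"twist":0,"hand":4}
  ]
}}

```text
time_s: 28.8
position: [0.5404, -0.0196, 0.2408]
tcp_rot: [3.133, -0.03, 0.01]
ft_force: [0.5, -0.6, 0.7]
gripper_width: 0.0546
```

Request:
{"method": "move_arm", "body": {
  "series": [
    {"translation":[-0.5,4.5,0],"twist":0,"hand":2.4},
    {"translation":[-0.5,4.5,0],"twist":0,"hand":2.4},
    {"translation":[-0.5,4.5,0],"twist":0,"hand":2.4},
    {"translation":[-0.5,4.5,0],"twist":0,"hand":2.4},
    {"translation":[-0.5,4.5,0],"twist":0,"hand":2.4},
    {"translation":[-0.5,4.5,0],"twist":0,"hand":2.4},
    {"translation":[-0.5,3.5,0],"twist":0,"hand":2.4},
    {"translation":[0,0,0],"twist":0,"hand":2.4},
    {"translation":[0,0,0],"twist":0,"hand":2.4},
    {"translation":[0,0,0],"twist":0,"hand":2.4}
  ]
}}

```text
time_s: 29.8
position: [0.5054, -0.3396, 0.2432]
tcp_rot: [3.132, -0.033, 0.007]
ft_force: [1.1, 0.6, -0.1]
gripper_width: 0.0238
```

```bash
python3 - <<'E'
from h import *
o=info(); p,d,c=grab('wrist','w11.png'); X=cloud(d,c); P=o['position']
Q=at(X,(.499,-.381),.065,.014,.03); print('small lip',len(Q),circ(Q),Q.min(0).round(4),Q.max(0).round(4))
p,d,c=grab('scene','s11.png'); X=cloud(d,c)
Q=at(X,(.544,.0385),.03,.168,.18); print('head',len(Q),np.median(Q,0).round(4),circ(Q))
Q=at(X,(.544,.0385),.03,.182,.21); print('stud',len(Q),Q.mean(0).round(4),Q.max(0))
Q=at(X,(.544,.0385),.075,.119,.135); print('mid lip',len(Q),circ(Q))
E
```

```text
TCP [ 0.5054 -0.3396  0.2432] rot [ 3.1321 -0.0333  0.0069] w 0.0238 F [ 1.1  0.6 -0.1] t 29.8
small lip 1094 (array([ 497.2, -384.5]), 52.1) [ 0.4466 -0.4358  0.014 ] [ 0.5494 -0.333   0.0248]
head 0 [nan nan nan] (array([0., 0.]), 0.0)
  return _methods._mean(a, axis=axis, dtype=dtype,
  ret = um.true_divide(
<stdin>:6: RuntimeWarning: Mean of empty slice.
Traceback (most recent call last):
ValueError: zero-size array to reduction operation maximum which has no identity
```

```bash
python3 - <<'E'
from h import *
a=cv2.imread('pics/s11.png')[100:380,140:400]; cv2.imwrite('pics/s11c.png',cv2.resize(a,None,fx=2.1,fy=2.1))
p,d,c=grab('side'); X=cloud(d,c)
for z0,z1 in((.11,.14),(.168,.18),(.182,.21)):
    Q=at(X,(.544,.0385),.075,z0,z1); print('side',z0,len(Q),np.median(Q,0).round(4) if len(Q) else '',circ(Q) if len(Q) else '')
E
```

```text
side 0.11 214 [0.4947 0.0203 0.1173] (array([533.2,  33.1]), 67.9)
side 0.168 0  
side 0.182 0
```

View pics/s11c.png

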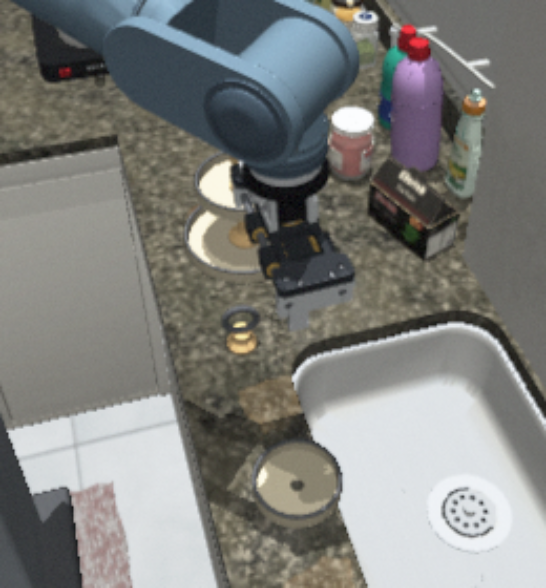

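The arm hides the stand in this view, but the trays stand normally. Next the small tray.

Request:
{"method": "move_arm", "body": {
  "series": [
    {"translation":[-0.5,-0.3,0],"twist":0,"hand":2.4},
    {"translation":[-0.3,-0.2,2],"twist":0,"hand":2.4},
    {"translation":[0,0,4],"twist":0,"hand":2.4},
    {"translation":[0,0,4],"twist":0,"hand":2.4},
    {"translation":[0,0,4],"twist":0,"hand":2.4},
    {"translation":[0,0,3.5],"twist":0,"hand":2.4},
    {"translation":[0,0,2],"twist":0,"hand":2.4},
    {"translation":[0,0,0.5],"twist":0,"hand":2.4},
    {"translation":[0,0,0],"twist":0,"hand":2.4},
    {"translation":[0,0,0],"twist":0,"hand":2.4}
  ]
}}

```text
time_s: 30.95
position: [0.5077, -0.3303, 0.0427]
tcp_rot: [3.125, -0.04, 0.019]
ft_force: [0.0, 1.3, 1.1]
gripper_width: 0.024
```

Request:
{"method": "move_arm", "body": {
  "series": [
    {"translation":[-0.6,0.3,0],"twist":0.6,"hand":2.4},
    {"translation":[-0.45,0.15,0],"twist":0.5,"hand":2.4},
    {"translation":[0,0,0],"twist":0,"hand":2.4},
    {"translation":[0,0,0.7],"twist":0,"hand":2.4},
    {"translation":[0,0,0.7],"twist":0,"hand":2.4},
    {"translation":[0,0,0.5],"twist":0,"hand":2.4},
    {"translation":[0,0,0.3],"twist":0,"hand":2.4},
    {"translation":[0,0,0],"twist":0,"hand":2.4},
    {"translation":[0,0,0],"twist":0,"hand":2.4},
    {"translation":[0,0,0],"twist":0,"hand":2.4}
  ]
}}

```text
time_s: 31.95
position: [0.4995, -0.3381, 0.023]
tcp_rot: [3.121, -0.046, -0.002]
ft_force: [0.2, -0.2, 0.6]
gripper_width: 0.0237
```

Request:
{"method": "move_arm", "body": {
  "series": [
    {"translation":[-0.15,-0.25,0.4],"twist":0,"hand":2.4},
    {"translation":[0,0,0.5],"twist":0,"hand":2.4},
    {"translation":[0,0,0.4],"twist":0,"hand":2.4},
    {"translation":[0,0,0],"twist":0,"hand":2.4},
    {"translation":[0,0,0],"twist":0,"hand":1.5},
    {"translation":[0,0,0],"twist":0,"hand":0.3},
    {"translation":[0,0,0],"twist":0,"hand":0.3},
    {"translation":[0,0,0],"twist":0,"hand":0.3},
    {"translation":[0,0,0],"twist":0,"hand":0.3},
    {"translation":[0,0,0],"twist":0,"hand":0.3}
  ],
  "force": 40
}}

```text
time_s: 32.95
position: [0.4987, -0.3356, 0.009]
tcp_rot: [3.121, -0.046, -0.002]
ft_force: [-0.6, 0.1, 0.1]
gripper_width: 0.0047
```

Request:
{"method": "move_arm", "body": {
  "series": [
    {"translation":[0,0,-0.5],"twist":0,"hand":0.3},
    {"translation":[0,0,-1.5],"twist":0,"hand":0.3},
    {"translation":[0,0,-3],"twist":0,"hand":0.3},
    {"translation":[0,0,-4],"twist":0,"hand":0.3},
    {"translation":[0,0,-4],"twist":0,"hand":0.3},
    {"translation":[0,0,-4],"twist":0,"hand":0.3},
    {"translation":[0,0,-4],"twist":0,"hand":0.3},
    {"translation":[0,0,-2],"twist":0,"hand":0.3},
    {"translation":[0,0,-1],"twist":0,"hand":0.3},
    {"translation":[0,0,0],"twist":0,"hand":0.3}
  ]
}}

```text
time_s: 33.95
position: [0.4861, -0.3293, 0.2673]
tcp_rot: [3.117, -0.05, -0.002]
ft_force: [0.5, 0.7, 0.0]
gripper_width: 0.0048
```

Request:
{"method": "move_arm", "body": {
  "series": [
    {"translation":[0,-1.5,0],"twist":0,"hand":0.3},
    {"translation":[0.4,-3,0],"twist":0,"hand":0.3},
    {"translation":[0.6,-4,0],"twist":0,"hand":0.3},
    {"translation":[0.6,-4,0],"twist":0,"hand":0.3},
    {"translation":[0.6,-4,0],"twist":0,"hand":0.3},
    {"translation":[0.6,-4,0],"twist":0,"hand":0.3},
    {"translation":[0.6,-4,0],"twist":0,"hand":0.3},
    {"translation":[0.6,-4,0],"twist":0,"hand":0.3},
    {"translation":[0.5,-2,0],"twist":0,"hand":0.3},
    {"translation":[0,0,0],"twist":0,"hand":0.3}
  ]
}}

```text
time_s: 34.95
position: [0.522, -0.0018, 0.2431]
tcp_rot: [3.134, -0.02, -0.003]
ft_force: [-0.3, 0.0, -1.5]
gripper_width: 0.0046
```

```bash
cat > m2.py <<'E'
from h import *
import sys
o=info(); p,d,c=grab('wrist',sys.argv[1]); X=cloud(d,c); P=o['position']
C=P[:2]+[0,-.049]
F=at(X,C,.04,P[2]-.02,P[2]+.006); s=np.linalg.svd(F-F.mean(0),full_matrices=False)[2][2]; print('tray floor normal',s.round(4),F.mean(0).round(4))
Q=at(X,C,.07,P[2]+.003,P[2]+.03); Q=Q[Q[:,1]<P[1]-.012]; print('tray lip',len(Q),circ(Q),Q.min(0).round(4),Q.max(0).round(4))
Q=at(X,(.544,.0385),.035,.169,.179); print('short head',len(Q),circ(Q),np.median(Q,0).round(4))
Q=at(X,(.544,.0385),.02,.18,.21); print('stud',len(Q),Q.mean(0).round(4) if len(Q) else '')
Q=at(X,(.544,.0385),.08,.118,.135); print('mid lip',len(Q),circ(Q))
E
python3 m2.py w12.png
```

```text
TCP [ 0.522  -0.0018  0.2431] rot [ 3.1344e+00 -1.9700e-02 -2.6000e-03] w 0.0046 F [-0.3  0.  -1.5] t 34.95
tray floor normal [ 0.0271 -0.0041  0.9996] [ 0.5259 -0.0527  0.2384]
tray lip 4232 (array([522.7, -52. ]), 52.1) [ 0.4781 -0.1032  0.2461] [ 0.5741 -0.0138  0.2726]
short head 1435 (array([544.5,  38.4]), 18.2) [0.5464 0.0372 0.1745]
stud 171 [0.5454 0.0376 0.1867]
mid lip 2177 (array([544.6,  37.6]), 70.0)
```

View pics/w12.png

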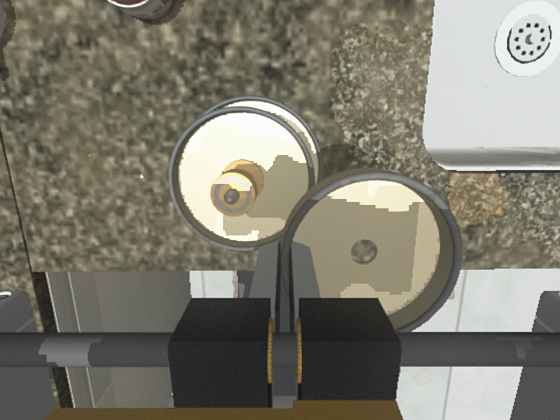

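Wrist view: short post upright on the middle tray (stud at (232,196)), small tray held with its hole at (364,251). Casting the hole onto its floor plane.

```bash
python3 - <<'E'
from h import *
c=r.camera_info('wrist'); p=cv2.cvtColor(cv2.imread('pics/w12.png'),cv2.COLOR_BGR2RGB)
hole(p,c,(364,251),.2384,17)
E
```

```text
hole px 364.03847885131836 251.48615264892578 axes (23.257158279418945, 25.284809112548828) world [ 0.5217 -0.0526  0.2384]
```

Request:
{"method": "move_arm", "body": {
  "series": [
    {"translation":[0.4,-1.5,0],"twist":0,"hand":0.3},
    {"translation":[0.6,-2.5,0],"twist":0,"hand":0.3},
    {"translation":[0.6,-2.5,0],"twist":0,"hand":0.3},
    {"translation":[0.5,-1.5,0],"twist":0,"hand":0.3},
    {"translation":[0.2,-0.9,0],"twist":0,"hand":0.3},
    {"translation":[0,0,0.5],"twist":0,"hand":0.3},
    {"translation":[0,0,1],"twist":0,"hand":0.3},
    {"translation":[0,0,1],"twist":0,"hand":0.3},
    {"translation":[0,0,0.4],"twist":0,"hand":0.3},
    {"translation":[0,0,0],"twist":0,"hand":0.3}
  ]
}}

```text
time_s: 36.0
position: [0.5401, 0.0813, 0.2021]
tcp_rot: [3.132, -0.003, -0.015]
ft_force: [-0.0, -0.4, -0.1]
gripper_width: 0.0046
```

Request:
{"method": "move_arm", "body": {
  "series": [
    {"translation":[0,0,-0.8],"twist":-0.5,"hand":0.3},
    {"translation":[0.3,-0.4,0],"twist":-0.4,"hand":0.3},
    {"translation":[0.15,-0.3,0],"twist":0,"hand":0.3},
    {"translation":[0,0,0],"twist":0,"hand":0.3},
    {"translation":[0,0,0],"twist":0,"hand":0.3},
    {"translation":[0,0,0],"twist":0,"hand":0.3},
    {"translation":[0,0,0],"twist":0,"hand":0.3},
    {"translation":[0,0,0],"twist":0,"hand":0.3},
    {"translation":[0,0,0],"twist":0,"hand":0.3},
    {"translation":[0,0,0],"twist":0,"hand":0.3}
  ]
}}

```text
time_s: 37.0
position: [0.5458, 0.0886, 0.2123]
tcp_rot: [3.132, -0.006, 0.002]
ft_force: [-0.9, -0.2, -1.1]
gripper_width: 0.0047
```

```bash
python3 m2.py w13.png; python3 - <<'E'
from h import *
c=r.camera_info('wrist'); p=cv2.cvtColor(cv2.imread('pics/w13.png'),cv2.COLOR_BGR2RGB)
cv2.imwrite('pics/w13c.png',cv2.resize(cv2.imread('pics/w13.png')[180:340,290:460],None,fx=3.5,fy=3.5))
try: hole(p,c,(364,251),r.observe()['position'][2]-.0047,18)
except Exception as e: print(e)
E
```

```text
TCP [0.5458 0.0886 0.2123] rot [ 3.1323e+00 -5.7000e-03  2.1000e-03] w 0.0047 F [-0.9 -0.2 -1.1] t 37.0
tray floor normal [ 0.0408 -0.0016  0.9992] [0.5497 0.0377 0.2076]
tray lip 4229 (array([546.7,  38.5]), 51.9) [ 0.5021 -0.0128  0.2153] [0.5984 0.0766 0.2421]
short head 248 (array([533. ,  30.7]), 9.1) [0.5338 0.0309 0.1747]
stud 2654 [0.544  0.0384 0.2075]
mid lip 1467 (array([548.4,  39. ]), 69.7)
hole px 363.5 250.5 axes (41.42824172973633, 41.42824172973633) world [0.5466 0.0391 0.2075]
```

View pics/w13c.png

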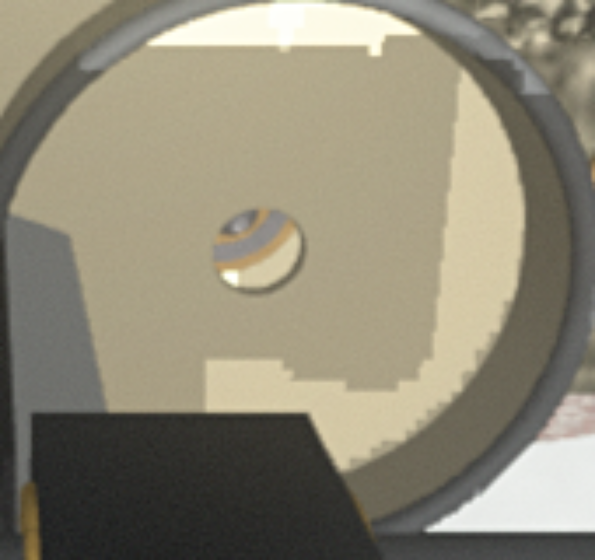

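Crop: hole at (258,250) with the stud seen at about (240,227). Allowing for parallax, the hole is about 2 mm too far in +x, which agrees with the numbers (546.6 against 544.5). I correct it and lower.

Request:
{"method": "move_arm", "body": {
  "series": [
    {"translation":[-0.2,0,0],"twist":0,"hand":0.3},
    {"translation":[0,0,0],"twist":0,"hand":0.3},
    {"translation":[0,0,0.4],"twist":0,"hand":0.3},
    {"translation":[0,0,0.4],"twist":0,"hand":0.3},
    {"translation":[0,0,0.3],"twist":0,"hand":0.3},
    {"translation":[0,0,0.3],"twist":0,"hand":0.3},
    {"translation":[0,0,0],"twist":0,"hand":0.3},
    {"translation":[0,0,0],"twist":0,"hand":0.3},
    {"translation":[0,0,0],"twist":0,"hand":0.3},
    {"translation":[0,0,0],"twist":0,"hand":0.3}
  ]
}}

```text
time_s: 38.05
position: [0.5434, 0.0884, 0.1965]
tcp_rot: [3.132, -0.005, 0.002]
ft_force: [-0.5, 0.9, -1.4]
gripper_width: 0.0047
```

Request:
{"method": "move_arm", "body": {
  "series": [
    {"translation":[0,0,0.2],"twist":0,"hand":0.3},
    {"translation":[0,0,0.2],"twist":0,"hand":0.3},
    {"translation":[0,0,0.2],"twist":0,"hand":0.3},
    {"translation":[0,0,0.2],"twist":0,"hand":0.3},
    {"translation":[0,0,0.2],"twist":0,"hand":0.3},
    {"translation":[0,0,0.1],"twist":0,"hand":0.3},
    {"translation":[0,0,0],"twist":0,"hand":0.3},
    {"translation":[0,0,0],"twist":0,"hand":0.3},
    {"translation":[0,0,0],"twist":0,"hand":0.3},
    {"translation":[0,0,0],"twist":0,"hand":0.3}
  ]
}}

```text
time_s: 39.05
position: [0.5436, 0.0883, 0.1847]
tcp_rot: [3.132, -0.005, 0.002]
ft_force: [-0.2, 1.0, -1.7]
gripper_width: 0.0048
```

Request:
{"method": "move_arm", "body": {
  "series": [
    {"translation":[0,0,0.1],"twist":0,"hand":0.3},
    {"translation":[0,0,0.1],"twist":0,"hand":0.3},
    {"translation":[0,0,0],"twist":0,"hand":0.3},
    {"translation":[0,0,0],"twist":0,"hand":0.3},
    {"translation":[0,0,0],"twist":0,"hand":0.3},
    {"translation":[0,0,0],"twist":0,"hand":0.3},
    {"translation":[0,0,0],"twist":0,"hand":0.3},
    {"translation":[0,0,0],"twist":0,"hand":0.3},
    {"translation":[0,0,0],"twist":0,"hand":0.3},
    {"translation":[0,0,0],"twist":0,"hand":0.3}
  ]
}}

```text
time_s: 40.05
position: [0.5441, 0.0883, 0.1835]
tcp_rot: [3.132, -0.007, 0.002]
ft_force: [-0.3, 0.9, 0.1]
gripper_width: 0.005
```

Weight transferred. I let go with a gentle opening, rise, and head for the ring handle.

Request:
{"method": "move_arm", "body": {
  "series": [
    {"translation":[0,0,0],"twist":0,"hand":0.8},
    {"translation":[0,0,0],"twist":0,"hand":1.4},
    {"translation":[0,0,0],"twist":0,"hand":2.0},
    {"translation":[0,0,0],"twist":0,"hand":2.4},
    {"translation":[0,0,0],"twist":0,"hand":2.4},
    {"translation":[0,0,-1.5],"twist":0,"hand":2.4},
    {"translation":[0,0,-3],"twist":0,"hand":2.4},
    {"translation":[0,0,-3],"twist":0,"hand":2.4},
    {"translation":[0,2,-0.5],"twist":0,"hand":2.8},
    {"translation":[-0.3,4,0],"twist":0,"hand":2.8}
  ]
}}

```text
time_s: 41.05
position: [0.5411, 0.0308, 0.2716]
tcp_rot: [3.132, -0.009, 0.009]
ft_force: [0.6, 0.3, -0.4]
gripper_width: 0.0277
```

Request:
{"method": "move_arm", "body": {
  "series": [
    {"translation":[-0.8,4.5,0],"twist":0.5,"hand":2.8},
    {"translation":[-0.8,4.5,0],"twist":0.5,"hand":2.8},
    {"translation":[-0.8,4.5,0],"twist":0.5,"hand":2.8},
    {"translation":[-0.8,3.5,0],"twist":0.5,"hand":2.8},
    {"translation":[-0.8,2,0],"twist":0.5,"hand":2.8},
    {"translation":[0,0,0],"twist":0.5,"hand":2.8},
    {"translation":[0,0,0],"twist":0.5,"hand":2.8},
    {"translation":[0,0,0],"twist":0.5,"hand":2.8},
    {"translation":[0,0,0],"twist":0,"hand":2.8},
    {"translation":[0,0,0],"twist":0,"hand":2.8}
  ]
}}

```text
time_s: 42.05
position: [0.5008, -0.1673, 0.2859]
tcp_rot: [3.127, -0.025, -0.064]
ft_force: [0.2, 0.7, 0.8]
gripper_width: 0.0281
```

```bash
cat > m3.py <<'E'
from h import *
import sys
o=info(); p,d,c=grab('wrist',sys.argv[1]); X=cloud(d,c)
Q=at(X,(.489,-.158),.04,.035,.08); print('ring',len(Q),cv2.fitLine(Q[:,:2].astype(np.float32),cv2.DIST_L2,0,.01,.01).ravel() if len(Q) else '',circ(Q) if len(Q) else '')
Q=Q[Q[:,2]>.062]; print('ring top',len(Q),Q.mean(0).round(4),Q.min(0).round(4),Q.max(0).round(4))
Q=at(X,(.5445,.0385),.065,.185,.21); print('small lip',len(Q),circ(Q) if len(Q) else '')
F=at(X,(.5445,.0385),.042,.17,.184)
if len(F)>50: s=np.linalg.svd(F-F.mean(0),full_matrices=False)[2][2]; print('small floor',s.round(4),F.mean(0).round(4))
Q=at(X,(.5445,.0385),.02,.185,.21); print('stud',len(Q),Q.mean(0).round(4) if len(Q) else '',Q.max(0) if len(Q) else '')
E
python3 m3.py w14.png
```

```text
TCP [ 0.5008 -0.1673  0.2859] rot [ 3.1272 -0.0254 -0.0643] w 0.0281 F [0.2 0.7 0.8] t 42.05
ring 251 [ 0.99696285 -0.07787852  0.49181145 -0.15743345] (array([ 488.8, -157.2]), 24.1)
ring top 211 [ 0.4902 -0.1573  0.07  ] [ 0.4677 -0.1622  0.0622] [ 0.5094 -0.1519  0.0752]
small lip 2817 (array([542.8,  37.5]), 52.1)
small floor [ 1.e-03 -8.e-04 -1.e+00] [0.5452 0.0404 0.1785]
stud 101 [0.5445 0.0363 0.1881] [0.54895717 0.04000392 0.19321076]
```

Small tray home and level, and the ring confirmed at (488.8, -157.2), yaw -0.078. Approaching it.

Request:
{"method": "move_arm", "body": {
  "series": [
    {"translation":[-0.6,-0.5,0],"twist":0.4,"hand":2.8},
    {"translation":[-0.6,-0.5,2],"twist":0.4,"hand":2.8},
    {"translation":[0,0,4],"twist":0,"hand":2.8},
    {"translation":[0,0,4],"twist":0,"hand":2.8},
    {"translation":[0,0,3.5],"twist":0,"hand":2.8},
    {"translation":[0,0,2],"twist":0,"hand":2.8},
    {"translation":[0,0,0.5],"twist":0,"hand":2.8},
    {"translation":[0,0,0],"twist":0,"hand":2.8},
    {"translation":[0,0,0],"twist":0,"hand":2.8},
    {"translation":[0,0,0],"twist":0,"hand":2.8}
  ]
}}

```text
time_s: 43.1
position: [0.4943, -0.1547, 0.1247]
tcp_rot: [3.125, -0.032, -0.075]
ft_force: [0.1, -0.4, 0.4]
gripper_width: 0.0281
```

Request:
{"method": "move_arm", "body": {
  "series": [
    {"translation":[-0.35,0.2,0],"twist":0,"hand":2.8},
    {"translation":[-0.2,0.1,1],"twist":0,"hand":2.8},
    {"translation":[0,0,1.5],"twist":0,"hand":2.8},
    {"translation":[0,0,1.2],"twist":0,"hand":2.8},
    {"translation":[0,0,0.5],"twist":0,"hand":2.8},
    {"translation":[0,0,0],"twist":0,"hand":2.8},
    {"translation":[0,0,0],"twist":0,"hand":2.8},
    {"translation":[0,0,0],"twist":0,"hand":2.8},
    {"translation":[0,0,0],"twist":0,"hand":2.8},
    {"translation":[0,0,0],"twist":0,"hand":2.8}
  ]
}}

```text
time_s: 44.1
position: [0.4923, -0.1605, 0.0847]
tcp_rot: [3.121, -0.04, -0.075]
ft_force: [-0.5, 1.5, 0.5]
gripper_width: 0.0281
```

Request:
{"method": "move_arm", "body": {
  "series": [
    {"translation":[-0.25,-0.2,0],"twist":0,"hand":2.8},
    {"translation":[-0.15,-0.1,0.5],"twist":0,"hand":2.8},
    {"translation":[0,0,1.2],"twist":0,"hand":2.8},
    {"translation":[0,0,1.2],"twist":0,"hand":2.8},
    {"translation":[0,0,0.8],"twist":0,"hand":2.8},
    {"translation":[0,0,0.2],"twist":0,"hand":2.8},
    {"translation":[0,0,0],"twist":0,"hand":2.8},
    {"translation":[0,0,0],"twist":0,"hand":2.8},
    {"translation":[0,0,0],"twist":0,"hand":2.8},
    {"translation":[0,0,0],"twist":0,"hand":2.8}
  ]
}}

```text
time_s: 45.1
position: [0.4897, -0.1578, 0.0417]
tcp_rot: [3.121, -0.04, -0.075]
ft_force: [0.4, 0.9, 0.7]
gripper_width: 0.0282
```

Request:
{"method": "move_arm", "body": {
  "series": [
    {"translation":[0,0,0],"twist":0,"hand":2.0},
    {"translation":[0,0,0],"twist":0,"hand":1.4},
    {"translation":[0,0,0],"twist":0,"hand":1.0},
    {"translation":[0,0,0],"twist":0,"hand":0.6},
    {"translation":[0,0,0],"twist":0,"hand":0.5},
    {"translation":[0,0,0],"twist":0,"hand":0.5},
    {"translation":[0,0,0],"twist":0,"hand":0.5},
    {"translation":[0,0,0],"twist":0,"hand":0.5},
    {"translation":[0,0,0],"twist":0,"hand":0.5},
    {"translation":[0,0,0],"twist":0,"hand":0.5}
  ],
  "force": 30
}}

```text
time_s: 46.1
position: [0.4903, -0.1581, 0.0426]
tcp_rot: [3.12, -0.042, -0.075]
ft_force: [0.1, 0.6, -0.3]
gripper_width: 0.0083
```

Request:
{"method": "move_arm", "body": {
  "series": [
    {"translation":[0,0,-1],"twist":0,"hand":0.5},
    {"translation":[0,0,-3],"twist":0,"hand":0.5},
    {"translation":[0,0,-4],"twist":0,"hand":0.5},
    {"translation":[0,0,-4],"twist":0,"hand":0.5},
    {"translation":[0,0,-4],"twist":0,"hand":0.5},
    {"translation":[0,0,-4],"twist":0,"hand":0.5},
    {"translation":[0,0,-2.5],"twist":0,"hand":0.5},
    {"translation":[0,0,-1],"twist":0,"hand":0.5},
    {"translation":[0,0,0],"twist":0,"hand":0.5},
    {"translation":[0,0,0],"twist":0,"hand":0.5}
  ]
}}

```text
time_s: 47.1
position: [0.4781, -0.1507, 0.2886]
tcp_rot: [3.122, -0.039, -0.075]
ft_force: [-0.5, -0.9, -1.2]
gripper_width: 0.0078
```

Request:
{"method": "move_arm", "body": {
  "series": [
    {"translation":[0.5,-1.5,0],"twist":0,"hand":0.5},
    {"translation":[0.7,-2.5,0],"twist":0,"hand":0.5},
    {"translation":[0.8,-3,0],"twist":0,"hand":0.5},
    {"translation":[0.8,-3,0],"twist":0,"hand":0.5},
    {"translation":[0.8,-3,0],"twist":0,"hand":0.5},
    {"translation":[0.5,-2,0],"twist":0,"hand":0.5},
    {"translation":[0.3,-1.5,0],"twist":0,"hand":0.5},
    {"translation":[0,0,0],"twist":0,"hand":0.5},
    {"translation":[0,0,0],"twist":0,"hand":0.5},
    {"translation":[0,0,0],"twist":0,"hand":0.5}
  ]
}}

```text
time_s: 48.1
position: [0.5275, 0.0173, 0.2642]
tcp_rot: [3.128, -0.002, -0.078]
ft_force: [-0.3, -0.3, -0.8]
gripper_width: 0.0082
```

```bash
cat > m4.py <<'E'
from h import *
import sys
o=info(); p,d,c=grab('wrist',sys.argv[1]+'w.png'); X=cloud(d,c); P=o['position']; b=P[2]-.0426
Q=at(X,P[:2],.03,b+.003,b+.012); print('foot',len(Q),circ(Q) if len(Q) else '',Q.mean(0).round(4) if len(Q) else '')
Q=at(X,(.5445,.0385),.02,.183,.2); print('stud',len(Q),Q.mean(0).round(4) if len(Q) else '')
Q=at(X,(.543,.038),.065,.19,.205); Q=Q[np.hypot(*(Q[:,:2]-[.543,.038]).T)>.043]; print('small lip',len(Q),circ(Q) if len(Q) else '')
p,d,c=grab('scene',sys.argv[1]+'s.png'); X=cloud(d,c)
Q=at(X,P[:2],.03,b+.003,b+.012); print('scene foot',len(Q),circ(Q) if len(Q) else '')
Q=at(X,(.5445,.0385),.02,.183,.2); print('scene stud',len(Q),Q.mean(0).round(4) if len(Q) else '')
E
python3 m4.py r1
```

```text
TCP [0.5275 0.0173 0.2642] rot [ 3.1282e+00 -1.9000e-03 -7.8400e-02] w 0.0082 F [-0.3 -0.3 -0.8] t 48.1
foot 642 (array([524.7,  19. ]), 19.8) [0.5357 0.0183 0.23  ]
stud 131 [0.5454 0.0379 0.1872]
small lip 2262 (array([543.3,  38.6]), 52.1)
scene foot 55 (array([522.6,  16.3]), 18.9)
scene stud 10 [0.5428 0.0372 0.1874]
```

Request:
{"method": "move_arm", "body": {
  "series": [
    {"translation":[0.5,-0.6,0],"twist":0,"hand":0.5},
    {"translation":[0.8,-0.9,0],"twist":0,"hand":0.5},
    {"translation":[0.5,-0.6,0],"twist":0,"hand":0.5},
    {"translation":[0,0,0],"twist":0,"hand":0.5},
    {"translation":[0,0,0.5],"twist":0,"hand":0.5},
    {"translation":[0,0,0.7],"twist":0,"hand":0.5},
    {"translation":[0,0,0.5],"twist":0,"hand":0.5},
    {"translation":[0,0,0],"twist":0,"hand":0.5},
    {"translation":[0,0,0],"twist":0,"hand":0.5},
    {"translation":[0,0,0],"twist":0,"hand":0.5}
  ]
}}

```text
time_s: 49.2
position: [0.549, 0.0366, 0.2457]
tcp_rot: [3.128, -0.003, -0.081]
ft_force: [0.0, 0.6, -0.6]
gripper_width: 0.0081
```

```bash
python3 m4.py r2; python3 -c "
import cv2
cv2.imwrite('pics/r2c.png',cv2.resize(cv2.imread('pics/r2s.png')[110:230,200:320],None,fx=4,fy=4))"
```

```text
TCP [0.549  0.0366 0.2457] rot [ 3.128e+00 -2.700e-03 -8.130e-02] w 0.0081 F [ 0.   0.6 -0.6] t 49.2
foot 646 (array([546.1,  38.1]), 19.9) [0.5572 0.0378 0.2114]
stud 0 
small lip 2400 (array([543.3,  38.8]), 52.3)
scene foot 49 (array([544. ,  36.4]), 19.2)
scene stud 7 [0.5442 0.0366 0.1871]
```

View pics/r2c.png

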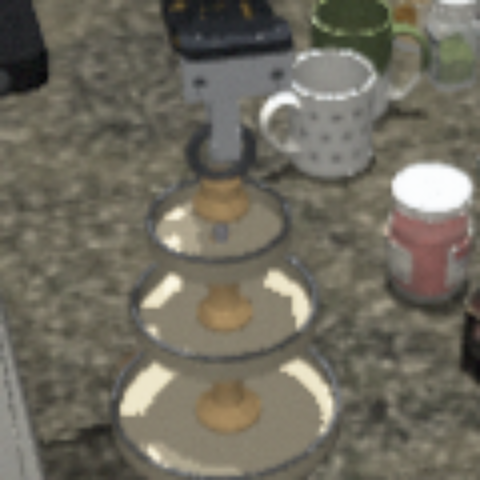

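Crop: ring foot at (220,205) sits over the stud (221,232). I shift 1.7 mm in -x and lower.

Request:
{"method": "move_arm", "body": {
  "series": [
    {"translation":[-0.18,0,0],"twist":0,"hand":0.5},
    {"translation":[0,0,0],"twist":0,"hand":0.5},
    {"translation":[0,0,0.4],"twist":0,"hand":0.5},
    {"translation":[0,0,0.4],"twist":0,"hand":0.5},
    {"translation":[0,0,0.4],"twist":0,"hand":0.5},
    {"translation":[0,0,0.4],"twist":0,"hand":0.5},
    {"translation":[0,0,0.3],"twist":0,"hand":0.5},
    {"translation":[0,0,0],"twist":0,"hand":0.5},
    {"translation":[0,0,0],"twist":0,"hand":0.5},
    {"translation":[0,0,0],"twist":0,"hand":0.5}
  ]
}}

```text
time_s: 50.3
position: [0.5472, 0.0364, 0.2253]
tcp_rot: [3.128, -0.003, -0.081]
ft_force: [0.3, -0.2, -1.3]
gripper_width: 0.0079
```

Request:
{"method": "move_arm", "body": {
  "series": [
    {"translation":[0,0,0.2],"twist":0,"hand":0.5},
    {"translation":[0,0,0.2],"twist":0,"hand":0.5},
    {"translation":[0,0,0.1],"twist":0,"hand":0.5},
    {"translation":[0,0,0],"twist":0,"hand":0.5},
    {"translation":[0,0,0],"twist":0,"hand":0.5},
    {"translation":[0,0,0],"twist":0,"hand":0.5},
    {"translation":[0,0,0],"twist":0,"hand":0.5},
    {"translation":[0,0,0],"twist":0,"hand":0.5},
    {"translation":[0,0,0],"twist":0,"hand":0.5},
    {"translation":[0,0,0],"twist":0,"hand":0.5}
  ]
}}

```text
time_s: 51.3
position: [0.5478, 0.0363, 0.221]
tcp_rot: [3.128, -0.005, -0.081]
ft_force: [-0.5, 0.1, -0.5]
gripper_width: 0.0083
```

Home height. One last millimetre, open evenly and rise.

Request:
{"method": "move_arm", "body": {
  "series": [
    {"translation":[0,0,0.1],"twist":0,"hand":0.5},
    {"translation":[0,0,0],"twist":0,"hand":0.5},
    {"translation":[0,0,0],"twist":0,"hand":1.2},
    {"translation":[0,0,0],"twist":0,"hand":2.0},
    {"translation":[0,0,0],"twist":0,"hand":2.8},
    {"translation":[0,0,0],"twist":0,"hand":2.8},
    {"translation":[0,0,0],"twist":0,"hand":2.8},
    {"translation":[0,0,-1.5],"twist":0,"hand":2.8},
    {"translation":[0,0,-3],"twist":0,"hand":2.8},
    {"translation":[0,0,-3],"twist":0,"hand":2.8}
  ]
}}

```text
time_s: 52.3
position: [0.5452, 0.0376, 0.294]
tcp_rot: [3.128, 0.004, -0.081]
ft_force: [0.6, 0.3, -0.4]
gripper_width: 0.0278
```

Request:
{"method": "move_arm", "body": {
  "series": [
    {"translation":[0,0,-2],"twist":0,"hand":2.8},
    {"translation":[-1,3,-0.5],"twist":0,"hand":2.8},
    {"translation":[-1,4,0],"twist":0,"hand":2.8},
    {"translation":[-1,4,0],"twist":0,"hand":2.8},
    {"translation":[-1,4,0],"twist":0,"hand":2.8},
    {"translation":[-0.5,2,0],"twist":0,"hand":2.8},
    {"translation":[0,0,0],"twist":0,"hand":2.8},
    {"translation":[0,0,0],"twist":0,"hand":2.8},
    {"translation":[0,0,0],"twist":0,"hand":2.8},
    {"translation":[0,0,0],"twist":0,"hand":2.8}
  ]
}}

```text
time_s: 53.3
position: [0.4892, -0.1316, 0.3409]
tcp_rot: [3.124, -0.02, -0.076]
ft_force: [-0.9, 0.8, 1.1]
gripper_width: 0.0286
```

```bash
python3 - <<'E'
from h import *
info(); p,d,c=grab('wrist','f_w.png'); X=cloud(d,c)
q,_,_=grab('scene','f_s.png')
a=cv2.imread('pics/f_w.png'); b=cv2.resize(cv2.imread('pics/f_s.png')[90:250,180:330],(394,420))
im=np.hstack([a[:, :],b]); cv2.imwrite('pics/f.png',cv2.resize(im,(798,int(420*798/im.shape[1]))))
C=np.array([.544,.0385])
for n,rad,z0,z1 in(('bottom lip',.1,.014,.026),('mid lip',.075,.117,.127),('small lip',.06,.191,.201),('ring',.035,.215,.27)):
    Q=at(X,C,rad,z0,z1); print(n,len(Q),circ(Q) if len(Q) else '',Q.max(0).round(4) if len(Q) else '')
for n,rad,z0,z1 in(('bottom',.08,.0,.012),('mid',.06,.098,.110),('small',.042,.172,.184)):
    F=at(X,C,rad,z0,z1)
    if len(F)>50: print(n,'floor',np.linalg.svd(F-F.mean(0),full_matrices=False)[2][2].round(4),np.median(F[:,2]).round(4))
E
```

```text
TCP [ 0.4892 -0.1316  0.3409] rot [ 3.1236 -0.0201 -0.076 ] w 0.0286 F [-0.9  0.8  1.1] t 53.3
bottom lip 787 (array([541.4,  36.6]), 89.9) [0.6311 0.0658 0.0251]
mid lip 1014 (array([544.6,  37. ]), 70.0) [0.614  0.0743 0.1247]
small lip 2130 (array([542.9,  38.2]), 52.4) [0.595  0.0898 0.2009]
ring 995 (array([544.1,  37. ]), 25.1) [0.5693 0.0422 0.2544]
bottom floor [-3.e-04  5.e-04  1.e+00] 0.0056
mid floor [-2.e-04  8.e-04  1.e+00] 0.1046
small floor [-1.0e-04  2.4e-03  1.0e+00] 0.1786
```

View pics/f.png

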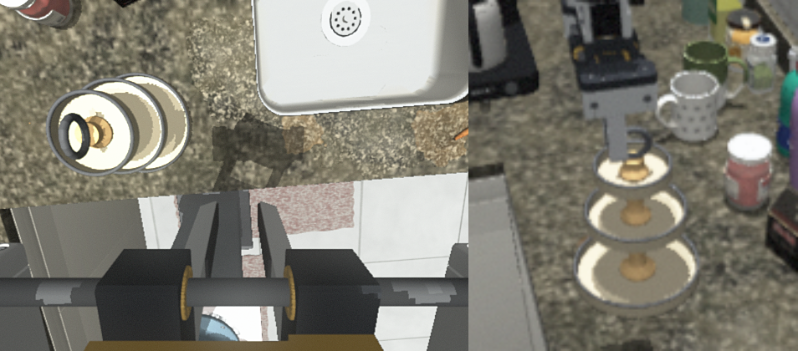

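Both views show the full stand level and upright, with the gripper clear of it. The ring top reads 254 mm against an expected 251 mm, which is the camera's usual +2 to +3 mm height bias. Handing in.

```bash
python3 -c "
from cell import r
print(r.job_done())"
```

```text
the job is handed in; nothing more can be done
None
```

I built the stand on the bottom tray in the order you gave, letting go of each piece before taking the next. The job was handed in at about 53 s of robot time, with the gripper empty and clear of the stand.

My last checks, all taken before hand-in (it reports no verdict):

- **Level:** the floors of all three trays were level to within 0.15°.
- **Fully home:** the middle and small tray floors read 104.6 mm and 178.6 mm (expected 104 and 178). The ring top read 254 mm against an expected 251 mm, which matches the +2 to +3 mm height bias I saw on other known heights.
- **Bottom tray:** it moved by less than about 1 mm, within measuring error. The mug and jar looked untouched in the last pictures; the carton was only partly in view, but I never went near it.

Two checks disagreed or fell short:

- **Stack centring:** the centres of the pieces read up to about 3 mm apart sideways. That is roughly the play in the sockets plus camera error.
- **Tool tilt:** the tool tilted by up to about 3° during the moves, so the small tray and the ring were lowered about 2° off level. The small tray was level once let go. I checked the ring after release only by its height, its position and the pictures.

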